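# Recharge the archive's dehumidifier cartridges

## Task

Unscrew the tub's white cover, which has a reversed thread and so comes off clockwise, lay it on its skirt in the middle of the black mat, and then move every spent cartridge from the tub into the blue unit's drying tray, side by side and not stacked. Only when all of them are in the tray, wind the timer key clockwise, by repeated partial turns, until it is fully wound. Leave the other things on the table where they are.

Things in the scene. Friction and masses are not known exactly. Their poses are not given: they have to be found in the camera images.
- tub: fixed grey round tub of a dehumidifier, 224 mm across, 65 mm high, wall 6 mm, floor 5 mm thick; origin at the centre of its underside on the table. On its axis stands a steel stud (44 mm over the thread, up to 58 mm above the table, then a plain 24 mm pilot up to 94 mm) with a coarse LEFT-HAND thread, lead 16 mm. The cartridges stand around it
- cover: round white cover of the tub, 228 mm across, 0.24 to 0.39 kg, screwed home at the start (origin then 31 mm above the table). Origin on its axis at the lower edge of its threaded skirt (66 mm across), z up. Above the origin: skirt 0 to 34 mm, disc 34 to 40 mm, red square knob 40 to 76 mm. Set down it stands on its skirt, the disc 34 mm above the support
- knob (a point): middle of the cover's red knob, 44 x 44 mm, 36 mm high, 58 mm above the cover's origin; x, y square to its faces. Thread reversed: from above it unscrews CLOCKWISE (yaw decreasing), climbs 16 mm a turn, comes free after about 1.1 to 1.3 turns; until then a pull of 8 N lifts it only 0 to 4 mm. It stays put when let go between partial turns
- cart1: spent desiccant cartridge, rounded aluminium block 64 x 36 x 44 mm (along its x, y, z) with an orange window on top, 0.13 to 0.21 kg; origin at its centre. It stands in the tub, its length pointing at the stud, centre about 70 mm from the tub's axis and 27 mm above the table. Between two and four of the four cartridges are present
- cart2: spent desiccant cartridge, rounded aluminium block 64 x 36 x 44 mm (along its x, y, z) with an orange window on top, 0.13 to 0.21 kg; origin at its centre. It stands in the tub, its length pointing at the stud, centre about 70 mm from the tub's axis and 27 mm above the table. Between two and four of the four cartridges are present
- cart3: spent desiccant cartridge, rounded aluminium block 64 x 36 x 44 mm (along its x, y, z) with an orange window on top, 0.13 to 0.21 kg; origin at its centre. It stands in the tub, its length pointing at the stud, centre about 70 mm from the tub's axis and 27 mm above the table. Between two and four of the four cartridges are present
- cart4: spent desiccant cartridge, rounded aluminium block 64 x 36 x 44 mm (along its x, y, z) with an orange window on top, 0.13 to 0.21 kg; origin at its centre. It stands in the tub, its length pointing at the stud, centre about 70 mm from the tub's axis and 27 mm above the table. Between two and four of the four cartridges are present
- mat: fixed black rubber mat 240 x 240 x 3 mm with a green spot in its middle, where the cover is laid; origin at the centre of its underside
- tray_in (a point): centre of the floor of the open tray of the blue fixed drying unit, 25 mm above the table; x along the tray towards the timer. Inside the tray is 168 mm (x) by 160 mm (y), wall 6 mm thick with its rim 30 mm above the floor. The grey timer block, 78 x 172 mm, 60 mm high, adjoins the +x end of the tray; the key stands on it 129 mm in +x from this point
- key (a joint): wind-up timer key of the drying unit, rad: 0 run down, grows as the key is turned CLOCKWISE seen from above, stop at 6.3 (fully wound); starts somewhere from 0 to 0.9. Sprung, stiff (0.16 to 0.26 N m), it stays where it is let go
- key_grip (a point): middle of the square brass head of the timer key (32 x 32 mm, 36 mm high, from 73 to 109 mm above the table, the timer block's top being at 60 mm); on its vertical axis, 91 mm above the table; its x, y turn with the key and are square to the faces of the head
- stapler: bystander: blue and black stapler, 110 mm long, 45 mm high; origin at its underside
- stamp: bystander: wooden hand stamp, 44 mm across, 72 mm high; origin at its underside
- inkpad: bystander: flat ink pad 80 x 55 x 16 mm; origin at its underside
- clipcup: bystander: small green cup 56 mm across, 50 mm high; origin at its underside
- cardblock: bystander: block of paper cards 125 x 75 x 50 mm; origin at its underside
- screwdriver: bystander: screwdriver lying on the table; origin at its underside

How it is judged:
By the outcome, as a careful person would: the job done as asked, in the order asked, and still so for the second after the job is handed in, with the robot touching nothing.
Of cart1, cart2, cart3, cart4 only 2 to 4 are there at a start; the rules pass over those that are not, and their reading is None.
At some moment in a run one of cart1, cart2, cart3, cart4 may be knocked a few centimetres aside while the robot is not near it.
Once in a run the grip may slacken for a moment while it holds something.
It also fails if it takes over 210 s, if anything falls off the work surface, if the arm or the gripper's body presses on something with over 40 N, if the wrist force passes 120 N, or if a joint passes its speed limit or range.

## Robot

A 6-joint arm with a two-finger parallel gripper is mounted at the origin on the work surface. World frame = base frame: x ahead of the robot, y to its left, z up, the work surface at z = 0. Lengths are in m, angles in rad, forces in N, time in s.
With the tool pointing down it reaches from about 0.3 to 0.875 m from the base axis. Payload 6.4 kg.
Tool frame: the origin (TCP) lies on the front face of the gripper's body, between the roots of the fingers; the fingertips stand 73 mm ahead of it and the grasp point (between the pads) lies ctrl.pinch_z ahead of it (ctrl.pinch_z is the distance from the TCP to the grasp point, in m); z points along the fingers, x is the direction in which the jaws open and shut, and the axes are right-handed (so a half turn about z gives the same grasp; the last joint's range is limited). The gripper opens to 85 mm and grips with 20 to 120 N. Pads are 22 mm wide; open, the fingers measure 114 mm over their backs; the gripper's body (76 mm by 85 mm) begins 54 mm behind the grasp point. The pads swing forward as they close: fully open they stand 13 mm farther back than shut.
Start: joints at [0.954, 0.181, 1.607, -0, 1.354, -0.206], TCP at [0.23, 0.527, 0.304] pointing down, gripper open.
Joint ranges: [-2.99, 2.99], [-0.89, 2.07], [0.3, 2.58], [-1.14, 4.28], [0, 2.63], [-3.12, 3.12]. Speed limits (rad/s): [2.57, 2.57, 3.01, 3.14, 3.14, 3.14].

## Interface

Orientations are given as a unit quaternion [w, x, y, z].
In Python, from bench import ctrl gives the robot as it stands.
- The arm moves only by the tool move_arm, never from a script. Its argument "rows" is text: rows parted by semicolons, each of 7 numbers parted by spaces: the shift along the tool's x, y, z in cm, then the turn, a rotation vector about the tool's x, y, z in degrees, then the opening, from 0 (shut) to 1 (fully open). In form: x y z rx ry rz grip; .... A call has 1 to 20 rows; each row shifts and turns the commanded pose from where the row before left it, along the tool's axes as they then stand; what a row does not reach is not made up. A row lasts 1/10 s, in which the tool goes at most 50 mm and 8.59 degrees, less where a joint would pass 70% of its speed; a pose out of reach is approached as far as the arm can. A call with a gripper value outside its range is refused whole. The fingers move at their own pace and stop on an object; the grip force is fixed at half the most. Time passes only in rows, so rows that do not move let the fingers close. It gives the time, the measured TCP pose, the force and the opening at its end, in the units of the state.
- ctrl.get_obs(): the state, without advancing time (a new reading comes with each control period).
- ctrl.camera(name): name is "side" or "top" or "wrist"; returns a dict with "color" (420x560x3 uint8, blue, green, red), "fx", "fy", "cx", "cy" (pixels), "k1" (the pictures are not rectified: a ray, as slopes to the right and down, at radius r is drawn at 1 + k1 r^2 times it, then the intrinsics apply), "rvec" (rotation vector, rad) and "tvec" (3), from world to camera coordinates, as OpenCV has them. Camera axes: x right, y down, z forward; pixel columns grow to the right and rows downward; lengths in m; the calibration is good to about 2 mm. A picture is of the moment at which its call begins. There is no depth.
- ctrl.hand_in(): hands the job in, once; it reports no verdict.
Trained networks look in the newest picture that a camera, given by its name, has taken for a name from the list of things; names that differ only in an ending like _2 or _b are one class to them, and where a whole thing is asked for, a point or a joint stands for the part that bears it (a point fixed in the world has none). Each returns a list of dicts, best first, with "confidence" (0 to 1); they miss things now and then, are a little off and sometimes report something else, mostly with a low value. They report only what shows in the picture. A call takes as long as a camera call.
- ctrl.look_for(camera, query): "bbox" ([left, top, right, bottom] in pixels, round what is visible of it).
- ctrl.trace(camera, query): "region" (420x560 bool, what is visible of it) and "bbox" ([left, top, right, bottom] in pixels, round what is visible of it).
The state is a dict: "time_s": time; "q": joint angles; "dq": joint speeds; "joint_efforts": joint torques, N m; "eef_pos": TCP position; "eef_rot": TCP orientation; "wrist_force": force on the tool from outside, world axes, zero at the start; "torque": the same for the moment, N m; "opening": opening from 0.0 (shut) to 1.0 (fully open).
Only numpy, scipy, OpenCV 4.12 (cv2) and the standard library are available. Lean on these libraries where they do the work, as an engineer would, in place of code of your own. Each camera call takes 0.05 s, during which the arm holds its last target.

## Working session

There is one attempt and no reset: what is moved stays moved. The work goes in short steps, Python scripts to look and compute and a tool call to move; the robot and the scene stay as the last step left them, time stands still between calls to the robot, and variables do not carry over. Pictures are saved under pics/ and viewed, and the job is handed in when it is done.

Besides the shell and the picture viewer there is one more tool, called after "Request:" as name(argument=value, ...), one argument or row to a line, values as JSON. move_arm: Moves the arm, as the interface text tells. Its arguments: {"type":"object","properties":{"rows":{"type":"string"}},"required":["rows"]}

```bash
ls; mkdir -p pics; python3 - <<'E'
from bench import ctrl
import cv2
o=ctrl.get_obs(); print(o, ctrl.pinch_z)
for n in ["side","top","wrist"]:
    c=ctrl.camera(n); cv2.imwrite(f"pics/{n}0.png",c["color"]); print(n,{k:v for k,v in c.items() if k!="color"})
E
```

```text
pics
{'time_s': 0.0, 'q': array([ 9.53708194e-01,  1.81561460e-01,  1.60799988e+00, -2.91334340e-05,
        1.35377067e+00, -2.06316185e-01]), 'dq': array([ 0.00072733,  0.00044084, -0.00131012,  0.00080048, -0.00085042,
        0.00106943]), 'joint_efforts': array([-1.00360317e-04, -4.44890249e+01, -3.51330221e+01, -4.34538351e-04,
        9.17372410e-03, -1.93833523e-05]), 'eef_pos': array([0.2293588 , 0.5268188 , 0.30297647]), 'eef_rot': array([ 3.30726052e-04,  8.36453928e-01,  5.48036559e-01, -8.04469027e-04]), 'wrist_force': array([ 0.63496688, -0.22235996,  0.09068079]), 'torque': array([-0.02839856, -0.00149091,  0.03539435]), 'opening': 1.0002645822027665} 0.0539
side {'fx': 488.2527888412284, 'fy': 488.2527888412284, 'cx': 278.02268518381527, 'cy': 219.91701377529964, 'k1': -0.03704980143260621, 'rvec': array([ 2.39824527, -0.61425131,  0.23055466]), 'tvec': array([-0.48848232,  0.29429356,  1.36892449])}
top {'fx': 480.8091144938672, 'fy': 480.8091144938672, 'cx': 270.2519141424322, 'cy': 209.27786459801524, 'k1': -0.06382281218513616, 'rvec': array([ 2.19546969, -2.13566847,  0.15309587]), 'tvec': array([0.03165917, 0.58291729, 1.34932099])}
wrist {'fx': 293.4850305722319, 'fy': 293.4850305722319, 'cx': 279.99233936504265, 'cy': 207.55964397696908, 'k1': -0.062338820505751874, 'rvec': array([-2.40830041, -1.57677691, -0.23730634]), 'tvec': array([-0.57424778, -0.03798921,  0.37991928])}
```

View pics/side0.png

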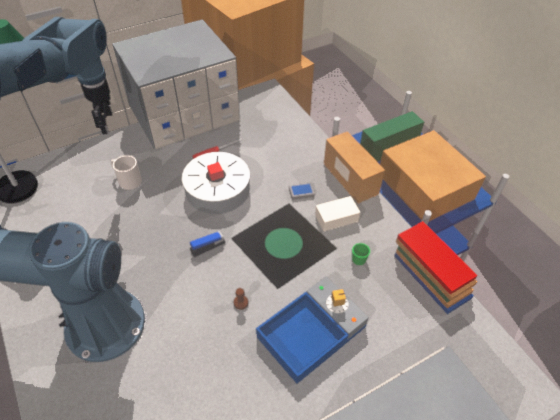

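View pics/top0.png

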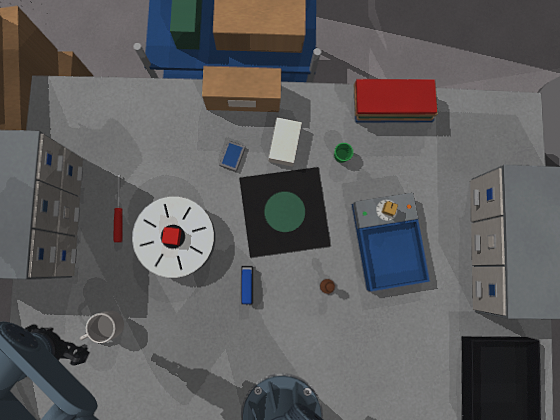

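View pics/wrist0.png

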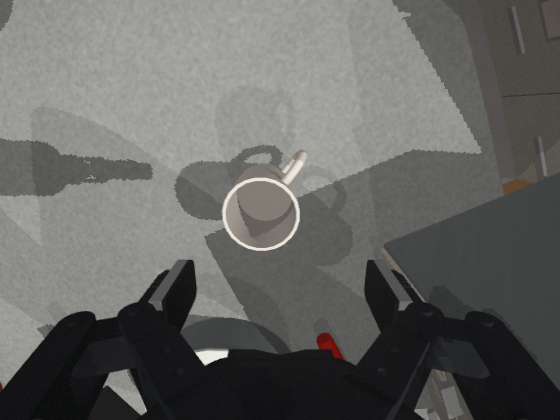

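```bash
cat > h.py <<'E'
import numpy as np, cv2
from scipy.spatial.transform import Rotation as R
from scipy.optimize import least_squares
from bench import ctrl
def cam(n,save=None):
    c=ctrl.camera(n)
    if save: cv2.imwrite(f"pics/{save}.png",c["color"])
    return c
def proj(c,P):
    P=np.atleast_2d(P).astype(float); X=P@cv2.Rodrigues(c["rvec"])[0].T+c["tvec"]
    s=X[:,:2]/X[:,2:]; s=s*(1+c["k1"]*(s**2).sum(1,keepdims=True))
    return s*[c["fx"],c["fy"]]+[c["cx"],c["cy"]]
def back(c,uv,z):
    uv=np.atleast_2d(uv).astype(float); d=(uv-[c["cx"],c["cy"]])/[c["fx"],c["fy"]]
    s=d.copy()
    for _ in range(20): s=d/(1+c["k1"]*(s**2).sum(1,keepdims=True))
    M=cv2.Rodrigues(c["rvec"])[0]; r=np.c_[s,np.ones(len(s))]@M; o=-M.T@c["tvec"]
    return o+r*((z-o[2])/r[:,2:])
def pose():
    o=ctrl.get_obs(); q=o["eef_rot"]; r=R.from_quat([q[1],q[2],q[3],q[0]])
    return o,np.array(o["eef_pos"]),r
def xyaw(r):  # yaw of tool x axis in world
    m=r.as_matrix(); return np.degrees(np.arctan2(m[1,0],m[0,0]))
def delta(pos=None,yaw=None):
    """tool pointing down with x axis at yaw (deg, mod 180 unless given exact); prints shift in tool axes cm and rotvec deg"""
    o,p,r=pose()
    if yaw is None: yaw=xyaw(r)
    y=np.radians(yaw); m=np.c_[[np.cos(y),np.sin(y),0],[np.sin(y),-np.cos(y),0],[0,0,-1]]
    d=np.zeros(3) if pos is None else r.as_matrix().T@(np.array(pos)-p)
    rv=(r.inv()*R.from_matrix(m)).as_rotvec(degrees=True)
    print("shift cm",np.round(d*100,2),"rv",np.round(rv,2),"q6",round(o["q"][5],3),"t",round(o["time_s"],2))
def stat():
    o,p,r=pose(); m=r.as_matrix()
    print("t",round(o["time_s"],2),"p",np.round(p,4),"yaw",round(xyaw(r),2),"zax",np.round(m[:,2],4),"q",np.round(o["q"],2),"F",np.round(o["wrist_force"],1),"T",np.round(o["torque"],2),"op",round(o["opening"],3))
E
python3 - <<'E'
from h import *
for n in ["top","side"]:
    c=cam(n)
    for q,z in [("cover",.071),("knob",.107),("mat",.003),("tray_in",.025),("key",.1),("key_grip",.109),("stapler",.02),("stamp",.07),("inkpad",.016),("clipcup",.05),("cardblock",.05),("screwdriver",.01),("tub",.03),("cart1",.05)]:
        for d in ctrl.trace(n,q)[:2]:
            ys,xs=np.nonzero(d["region"]); 
            if len(xs)==0: continue
            rect=cv2.minAreaRect(np.c_[xs,ys].astype(np.float32)); b=cv2.boxPoints(rect)
            W=back(c,b,z)
            print(n,q,round(d["confidence"],2),np.round(d["bbox"]),"cen",np.round(back(c,[xs.mean(),ys.mean()],z)[0][:2],4),"box",np.round(W[:,:2],3).tolist(),"reg",len(xs))
E
```

```text
top cover 0.6 [131. 196. 213. 279.] cen [0.4925 0.317 ] box [[0.538, 0.471], [0.646, 0.273], [0.448, 0.164], [0.343, 0.36]] reg 5178
top knob 0.74 [132. 197. 215. 282.] cen [0.4901 0.3109] box [[0.596, 0.426], [0.602, 0.206], [0.385, 0.198], [0.379, 0.413]] reg 5162
top mat 0.96 [240. 168. 329. 259.] cen [0.5784 0.0048] box [[0.679, 0.143], [0.72, -0.097], [0.481, -0.133], [0.443, 0.103]] reg 6488
top tray_in 0.67 [349. 194. 431. 289.] cen [ 0.4982 -0.302 ] box [[0.612, -0.185], [0.649, -0.378], [0.387, -0.418], [0.354, -0.229]] reg 5778
top key 0.61 [381. 202. 398. 217.] cen [ 0.5858 -0.2799] box [[0.573, -0.257], [0.609, -0.269], [0.599, -0.303], [0.563, -0.291]] reg 159
top key_grip 0.61 [384. 202. 395. 218.] cen [ 0.5843 -0.2777] box [[0.602, -0.258], [0.603, -0.297], [0.567, -0.297], [0.566, -0.258]] reg 176
top key_grip 0.33 [206. 255. 213. 260.] cen [0.4358 0.2124] box [[0.43, 0.215], [0.441, 0.21], [0.441, 0.209], [0.43, 0.214]] reg 5
top stapler 0.78 [241. 264. 251. 308.] cen [0.3637 0.1096] box [[0.417, 0.127], [0.418, 0.096], [0.31, 0.092], [0.31, 0.124]] reg 456
top stapl
[... 2726 characters left out ...]
eg 331
side cardblock 0.93 [319. 193. 361. 230.] cen [ 0.7736 -0.0017] box [[0.723, 0.058], [0.865, 0.043], [0.827, -0.059], [0.691, -0.042]] reg 984
side screwdriver 0.53 [194. 140. 241. 162.] cen [0.5603 0.4985] box [[0.48, 0.519], [0.672, 0.506], [0.663, 0.473], [0.474, 0.486]] reg 197
side tub 0.62 [255. 277. 368. 382.] cen [ 0.4959 -0.301 ] box [[0.349, -0.232], [0.642, -0.16], [0.653, -0.365], [0.379, -0.415]] reg 6301
side tub 0.57 [183. 183. 248. 216.] cen [0.4654 0.2378] box [[0.386, 0.341], [0.592, 0.268], [0.547, 0.158], [0.351, 0.229]] reg 826
side cart1 0.48 [316. 195. 360. 232.] cen [ 0.774  -0.0022] box [[0.724, 0.06], [0.868, 0.042], [0.826, -0.063], [0.689, -0.043]] reg 1041
```

```bash
python3 - <<'E'
from h import *
stat(); c=cam("wrist"); o,p,r=pose()
M=cv2.Rodrigues(c["rvec"])[0]; o_=-M.T@c["tvec"]; T=r.as_matrix()
print("cam pos in tool",T.T@(o_-p)); print("cam axes in tool",np.round(T.T@M.T,3))
delta([.493,.315,.303])
E
```

```text
t 1.65 p [0.2296 0.5272 0.3039] yaw 66.46 zax [-0. -0. -1.] q [ 0.95  0.18  1.61  0.    1.35 -0.21] F [ 0.2 -0.2 -0.1] T [ 0.01  0.05 -0.06] op 1.0
cam pos in tool [ 0.00032591 -0.07602293 -0.06981143]
cam axes in tool [[ 1.    -0.001 -0.001]
 [ 0.001  0.955  0.297]
 [ 0.    -0.297  0.955]]
shift cm [-8.93 32.62  0.09] rv [0. 0. 0.] q6 -0.206 t 1.7
```

Request:
move_arm(
  rows="-1.1 4.1 0 0 0 0 1;-1.1 4.1 0 0 0 0 1;-1.1 4.1 0 0 0 0 1;-1.1 4.1 0 0 0 0 1;-1.1 4.1 0 0 0 0 1;-1.1 4.1 0 0 0 0 1;-1.1 4.1 0 0 0 0 1;-1.2 3.9 0 0 0 0 1;0 0 0 0 0 0 1;0 0 0 0 0 0 1",
)

```text
time_s: 2.7
eef_pos: [0.4934, 0.3147, 0.3036]
eef_rot: [-0.0, 0.837, 0.547, -0.0]
wrist_force: [-0.3, -1.0, 0.1]
opening: 0.998
```

```bash
python3 - <<'E'
from h import *
stat(); c=cam("wrist","w1")
for d in ctrl.trace("wrist","knob")+ctrl.trace("wrist","cover"): print(d["confidence"],d["bbox"],d["region"].sum())
E
```

```text
t 2.7 p [0.4934 0.3147 0.3036] yaw 66.33 zax [-7.e-04  1.e-04 -1.e+00] q [ 0.36  0.2   1.58  0.    1.36 -0.79] F [-0.3 -1.   0.1] T [-0.01  0.02  0.02] op 0.998
0.67 [174.6, 77.8, 391.0, 282.8] 34605
0.56 [177.1, 76.6, 391.1, 285.7] 34594
```

View pics/w1.png

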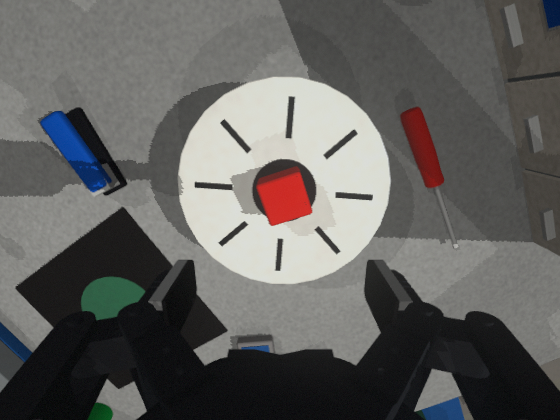

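```bash
cat >> h.py <<'E'
def circfit(c,mask,z,rad=None):
    cnt=max(cv2.findContours(mask.astype(np.uint8),cv2.RETR_EXTERNAL,cv2.CHAIN_APPROX_NONE)[0],key=cv2.contourArea)[:,0,:]
    W=back(c,cnt,z)[:,:2]
    f=lambda v:np.hypot(W[:,0]-v[0],W[:,1]-v[1])-v[2]
    s=least_squares(f,[*W.mean(0),.1],loss="soft_l1",f_scale=.002); return s.x
def rectfit(c,mask,z):
    cnt=max(cv2.findContours(mask.astype(np.uint8),cv2.RETR_EXTERNAL,cv2.CHAIN_APPROX_NONE)[0],key=cv2.contourArea)[:,0,:]
    W=back(c,cnt,z)[:,:2]
    (x,y),(w,h),a=cv2.minAreaRect((W*1000).astype(np.float32)); return x/1000,y/1000,w/1000,h/1000,a
E
python3 - <<'E'
from h import *
c=cam("wrist"); im=c["color"].astype(int)
for d in ctrl.trace("wrist","cover"): print(circfit(c,d["region"],.071))
red=(im[...,2]>120)&(im[...,1]<80)&(im[...,0]<80)
red[:150]=0; red[240:]=0; red[:,:230]=0; red[:,340:]=0
print("red vals",np.percentile(im[red][:,2],[5,25,50,75,95]))
for th in (120,180,200,210):
    m=red&(im[...,2]>th); print(th,rectfit(c,m,.107))
E
```

```text
[0.49386172 0.31861608 0.11204511]
[ 0.55630759 -0.13531061  0.03990637]
[0.36948145 0.14264648 0.03933592]
red vals [160.4 203.  204.  205.  207. ]
120 (0.49362066650390624, 0.3192911682128906, 0.04309781265258789, 0.042970340728759764, 84.13655853271484)
180 (0.49445950317382814, 0.3194961242675781, 0.04087443161010742, 0.04080743026733399, 84.63838958740234)
200 (0.4944971618652344, 0.31979248046875, 0.03945285034179687, 0.03854499435424805, 84.52596282958984)Traceback (most recent call last):
  File "<stdin>", line 8, in <module>
  File "h.py", line 41, in rectfit
    cnt=max(cv2.findContours(mask.astype(np.uint8),cv2.RETR_EXTERNAL,cv2.CHAIN_APPROX_NONE)[0],key=cv2.contourArea)[:,0,:]
        ~~~^^^^^^^^^^^^^^^^^^^^^^^^^^^^^^^^^^^^^^^^^^^^^^^^^^^^^^^^^^^^^^^^^^^^^^^^^^^^^^^^^^^^^^^^^^^^^^^^^^^^^^^^
ValueError: max() iterable argument is empty
```

```bash
python3 - <<'E'
from h import *
delta([.4942,.319,.150],174.4)
E
```

```text
shift cm [ 0.33  0.1  15.4 ] rv [ 0.0000e+00 -1.0000e-02 -1.0783e+02] q6 -0.793 t 2.95
```

Request:
move_arm(
  rows="0.33 0.1 0.8 0 0 -7.7 1;0 0 0.8 0 0 -7.7 1;0 0 0.8 0 0 -7.7 1;0 0 0.8 0 0 -7.7 1;0 0 0.8 0 0 -7.7 1;0 0 0.8 0 0 -7.7 1;0 0 0.8 0 0 -7.7 1;0 0 0.8 0 0 -7.7 1;0 0 0.8 0 0 -7.7 1;0 0 0.8 0 0 -7.7 1;0 0 0.8 0 0 -7.7 1;0 0 0.8 0 0 -7.7 1;0 0 0.8 0 0 -7.7 1;0 0 0 0 0 -7.7 1;0 0 0 0 0 0 1;0 0 0 0 0 0 1",
)

```text
time_s: 4.55
eef_pos: [0.4948, 0.3187, 0.2002]
eef_rot: [0.0, 0.051, 0.999, 0.0]
wrist_force: [-0.5, -0.2, -1.2]
opening: 0.999
```

```bash
python3 - <<'E'
from h import *
stat(); c=cam("wrist","w2"); delta([.4942,.319,.150],174.4)
im=c["color"].astype(int)
red=(im[...,2]>180)&(im[...,1]<80)&(im[...,0]<80); print(rectfit(c,red,.107))
E
```

```text
t 4.55 p [0.4948 0.3187 0.2002] yaw 174.12 zax [ 4.e-04  2.e-04 -1.e+00] q [ 0.37  0.32  1.66  0.    1.16 -2.67] F [-0.5 -0.2 -1.2] T [-0.03  0.01 -0.01] op 0.999
shift cm [0.09 0.04 5.03] rv [ 0.02  0.03 -0.27] q6 -2.669 t 4.6Traceback (most recent call last):
  File "<stdin>", line 4, in <module>
  File "h.py", line 41, in rectfit
    cnt=max(cv2.findContours(mask.astype(np.uint8),cv2.RETR_EXTERNAL,cv2.CHAIN_APPROX_NONE)[0],key=cv2.contourArea)[:,0,:]
        ~~~^^^^^^^^^^^^^^^^^^^^^^^^^^^^^^^^^^^^^^^^^^^^^^^^^^^^^^^^^^^^^^^^^^^^^^^^^^^^^^^^^^^^^^^^^^^^^^^^^^^^^^^^
ValueError: max() iterable argument is empty
```

View pics/w2.png

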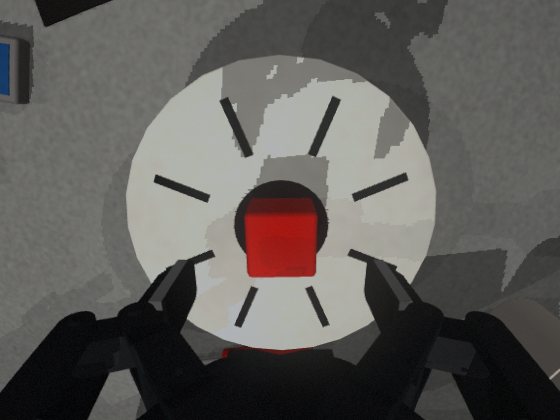

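Request:
move_arm(
  rows="0 0 1.7 0 0 0 1;0 0 1.7 0 0 0 1;0 0 1.6 0 0 0 1;0 0 0 0 0 0 1;0 0 0 0 0 0 0;0 0 0 0 0 0 0;0 0 0 0 0 0 0;0 0 0 0 0 0 0;0 0 0 0 0 0 0;0 0 0 0 0 0 0",
)

```text
time_s: 5.6
eef_pos: [0.4956, 0.3183, 0.1511]
eef_rot: [0.001, 0.05, 0.999, 0.0]
wrist_force: [-2.6, -0.1, 6.4]
opening: 0.506
```

```bash
python3 - <<'E'
from h import *
stat()
E
```

```text
t 5.6 p [0.4956 0.3183 0.1511] yaw 174.26 zax [ 1.2e-03  7.0e-04 -1.0e+00] q [ 0.37  0.39  1.68  0.    1.07 -2.67] F [-2.6 -0.1  6.4] T [-0.01  0.58 -0.03] op 0.506
```

Request:
move_arm(
  rows="0 0 -0.036 0 0 8 0;0 0 -0.036 0 0 8 0;0 0 -0.036 0 0 8 0;0 0 -0.036 0 0 8 0;0 0 -0.036 0 0 8 0",
)

```text
time_s: 6.1
eef_pos: [0.4953, 0.3179, 0.1524]
eef_rot: [0.0, 0.391, 0.92, -0.0]
wrist_force: [-1.8, -2.1, 3.4]
opening: 0.506
```

```bash
python3 - <<'E'
from h import *
stat(); cam("wrist","w3")
E
```

```text
t 6.1 p [0.4953 0.3179 0.1524] yaw 133.94 zax [ 4.e-04 -2.e-04 -1.e+00] q [ 0.37  0.39  1.68 -0.    1.07 -1.97] F [-1.8 -2.1  3.4] T [-0.24  0.35  0.08] op 0.506
```

View pics/w3.png

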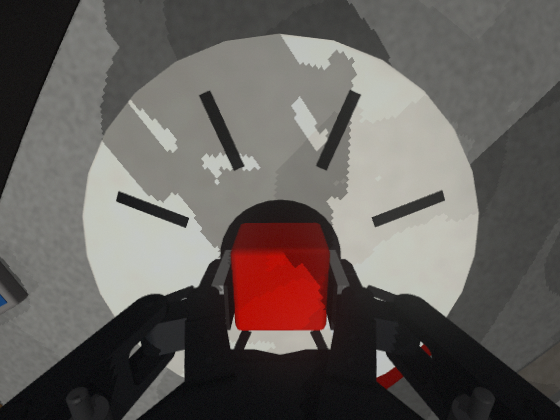

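Request:
move_arm(
  rows="0 0 -0.036 0 0 8 0;0 0 -0.036 0 0 8 0;0 0 -0.036 0 0 8 0;0 0 -0.036 0 0 8 0;0 0 -0.036 0 0 8 0;0 0 -0.036 0 0 8 0;0 0 -0.036 0 0 8 0;0 0 -0.036 0 0 8 0;0 0 -0.036 0 0 8 0;0 0 -0.036 0 0 8 0;0 0 -0.036 0 0 8 0;0 0 -0.036 0 0 8 0;0 0 -0.036 0 0 8 0;0 0 -0.036 0 0 8 0;0 0 -0.036 0 0 8 0;0 0 -0.036 0 0 8 0;0 0 -0.036 0 0 8 0",
)

```text
time_s: 7.85
eef_pos: [0.4956, 0.3182, 0.1584]
eef_rot: [-0.0, 1.0, -0.017, 0.001]
wrist_force: [0.1, 0.3, 1.9]
opening: 0.505
```

Request:
move_arm(
  rows="0 0 -0.036 0 0 8 0;0 0 -0.036 0 0 8 0;0 0 -0.036 0 0 8 0;0 0 -0.036 0 0 8 0;0 0 -0.036 0 0 8 0;0 0 -0.036 0 0 8 0;0 0 -0.036 0 0 8 0;0 0 -0.036 0 0 8 0;0 0 -0.036 0 0 8 0;0 0 -0.036 0 0 8 0;0 0 -0.036 0 0 8 0;0 0 -0.036 0 0 8 0;0 0 -0.036 0 0 8 0;0 0 -0.036 0 0 8 0;0 0 -0.036 0 0 8 0;0 0 -0.036 0 0 8 0;0 0 -0.036 0 0 8 0;0 0 -0.036 0 0 8 0",
)

```text
time_s: 9.65
eef_pos: [0.4953, 0.3185, 0.1648]
eef_rot: [0.001, -0.293, 0.956, 0.0]
wrist_force: [-0.3, 1.9, 1.9]
opening: 0.505
```

```bash
python3 - <<'E'
from h import *
stat(); cam("wrist","w4")
E
```

```text
t 9.65 p [0.4953 0.3185 0.1648] yaw -145.9 zax [ 8.e-04  1.e-03 -1.e+00] q [0.37 0.37 1.68 0.   1.1  2.92] F [-0.3  1.9  1.9] T [0.27 0.2  0.15] op 0.505
```

View pics/w4.png

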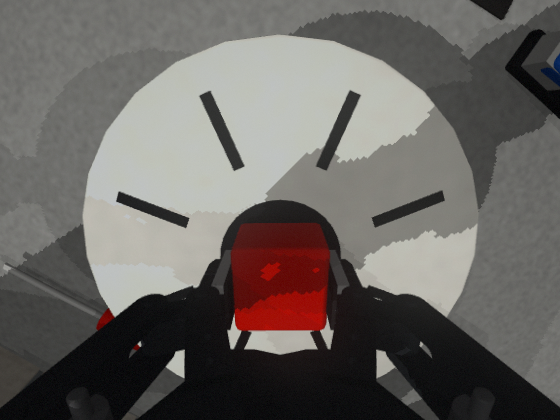

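Request:
move_arm(
  rows="0 0 0 0 0 0 1;0 0 0 0 0 0 1;0 0 0 0 0 0 1;0 0 0 0 0 0 1;0 0 0 0 0 -8.18 1;0 0 0 0 0 -8.18 1;0 0 0 0 0 -8.18 1;0 0 0 0 0 -8.18 1;0 0 0 0 0 -8.18 1;0 0 0 0 0 -8.18 1;0 0 0 0 0 -8.18 1;0 0 0 0 0 -8.18 1;0 0 0 0 0 -8.18 1;0 0 0 0 0 -8.18 1;0 0 0 0 0 -8.18 1",
)

```text
time_s: 11.2
eef_pos: [0.4952, 0.318, 0.1642]
eef_rot: [0.0, 0.886, -0.465, -0.0]
wrist_force: [-0.0, 0.3, -0.0]
opening: 0.997
```

Request:
move_arm(
  rows="0 0 0 0 0 -8.18 1;0 0 0 0 0 -8.18 1;0 0 0 0 0 -8.18 1;0 0 0 0 0 -8.18 1;0 0 0 0 0 -8.18 1;0 0 0 0 0 -8.18 1;0 0 0 0 0 -8.18 1;0 0 0 0 0 -8.18 1;0 0 0 0 0 -8.18 1;0 0 0 0 0 -8.18 1;0 0 0 0 0 -8.18 1;0 0 0 0 0 0 0;0 0 0 0 0 0 0;0 0 0 0 0 0 0;0 0 0 0 0 0 0;0 0 0 0 0 0 0;0 0 0 0 0 0 0",
)

```text
time_s: 12.9
eef_pos: [0.4955, 0.3181, 0.1645]
eef_rot: [-0.0, 0.956, 0.294, 0.0]
wrist_force: [1.3, 0.5, 1.2]
opening: 0.508
```

```bash
python3 - <<'E'
from h import *
stat(); cam("wrist","w5")
E
```

```text
t 12.9 p [0.4955 0.3181 0.1645] yaw 34.19 zax [ 8.e-04  3.e-04 -1.e+00] q [ 0.37  0.37  1.68 -0.    1.1  -0.23] F [1.3 0.5 1.2] T [ 0.04 -0.21 -0.03] op 0.508
```

View pics/w5.png

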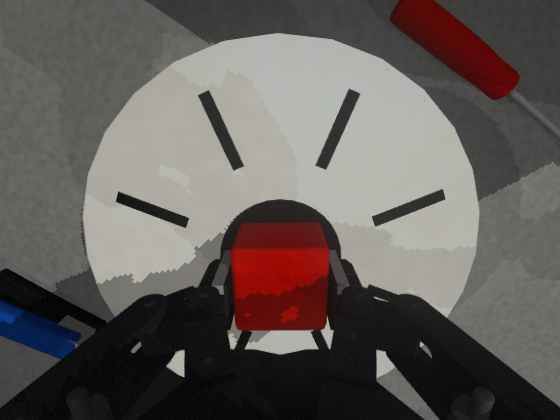

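Regripped; turning the remaining ~160° with the climb.

Request:
move_arm(
  rows="0 0 -0.036 0 0 8 0;0 0 -0.036 0 0 8 0;0 0 -0.036 0 0 8 0;0 0 -0.036 0 0 8 0;0 0 -0.036 0 0 8 0;0 0 -0.036 0 0 8 0;0 0 -0.036 0 0 8 0;0 0 -0.036 0 0 8 0;0 0 -0.036 0 0 8 0;0 0 -0.036 0 0 8 0;0 0 -0.036 0 0 8 0;0 0 -0.036 0 0 8 0;0 0 -0.036 0 0 8 0;0 0 -0.036 0 0 8 0;0 0 -0.036 0 0 8 0;0 0 -0.036 0 0 8 0;0 0 -0.036 0 0 8 0;0 0 -0.036 0 0 8 0;0 0 -0.036 0 0 8 0;0 0 -0.036 0 0 8 0",
)

```text
time_s: 14.95
eef_pos: [0.4943, 0.3185, 0.1716]
eef_rot: [-0.001, -0.453, 0.891, 0.001]
wrist_force: [-3.3, 1.1, 4.4]
opening: 0.501
```

Request:
move_arm(
  rows="0 0 -0.1 0 0 0 0;0 0 -0.2 0 0 0 0;0 0 -0.3 0 0 0 0;0 0 -0.3 0 0 0 0",
)

```text
time_s: 15.35
eef_pos: [0.495, 0.3178, 0.1803]
eef_rot: [-0.0, -0.456, 0.89, -0.0]
wrist_force: [-0.0, -0.4, -3.3]
opening: 0.507
```

```bash
python3 - <<'E'
from h import *
stat()
E
```

```text
t 15.35 p [0.495  0.3178 0.1803] yaw -125.69 zax [-7.e-04 -5.e-04 -1.e+00] q [ 0.37  0.35  1.67 -0.    1.13  2.56] F [-0.  -0.4 -3.3] T [-0.04  0.02 -0.02] op 0.507
```

Request:
move_arm(
  rows="0 0 -0.6 0 0 0 0;0 0 -1 0 0 0 0;0 0 -1.5 0 0 0 0;0 0 -1.5 0 0 0 0;0 0 -1.3 0 0 0 0;0 0 -0.6 0 0 0 0",
)

```text
time_s: 15.95
eef_pos: [0.496, 0.3184, 0.2482]
eef_rot: [0.002, -0.456, 0.89, -0.0]
wrist_force: [0.9, 0.2, -2.6]
opening: 0.5
```

```bash
python3 - <<'E'
from h import *
stat()
for n in ("top","side"):
    c=cam(n,n+"1"); im=c["color"].astype(int); b,g,r=im[...,0],im[...,1],im[...,2]
    m=(g>r*1.25)&(g>b*1.1)&(g>50)
    nn,lab,st,cen=cv2.connectedComponentsWithStats(m.astype(np.uint8)); 
    for i in range(1,nn):
        if st[i,4]>200: print(n,cen[i],st[i], np.round(circfit(c,lab==i,.003),4))
delta([.579,.002,.245])
E
```

```text
t 15.95 p [0.496  0.3184 0.2482] yaw -125.77 zax [ 0.0033  0.0013 -1.    ] q [0.37 0.26 1.62 0.   1.25 2.56] F [ 0.9  0.2 -2.6] T [-0.02  0.01  0.01] op 0.5
top [183.01270648  15.55146125] [170   0  27  32 787] [1.1902 0.3372 0.0531]
top [343.0330033  151.97029703] [334 143  20  20 303] [ 0.7653 -0.1671  0.0291]
top [284.29969651 211.30576631] [ 264  191   41   41 1318] [0.5814 0.0056 0.0593]
side [392.68978562 126.24590164] [364 112  59  30 793] [1.2385 0.2962 0.0837]
side [283.25214592 242.88626609] [265 228  38  31 932] [0.5813 0.0074 0.0593]
side [360.01265823 252.99367089] [352 243  18  22 316] [ 0.7748 -0.1418  0.0342]
shift cm [ 20.8  -25.24   0.21] rv [-0.09  0.14 -0.  ] q6 2.565 t 16.05
```

View pics/side1.png

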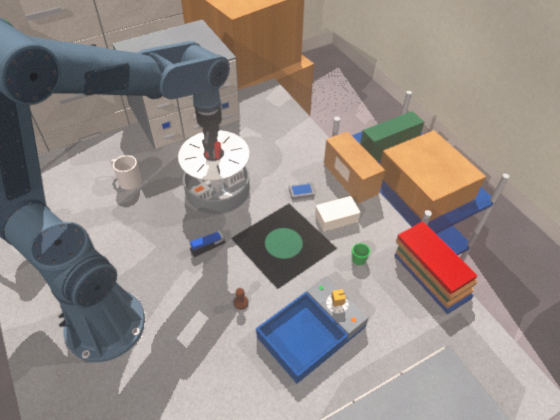

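View pics/top1.png

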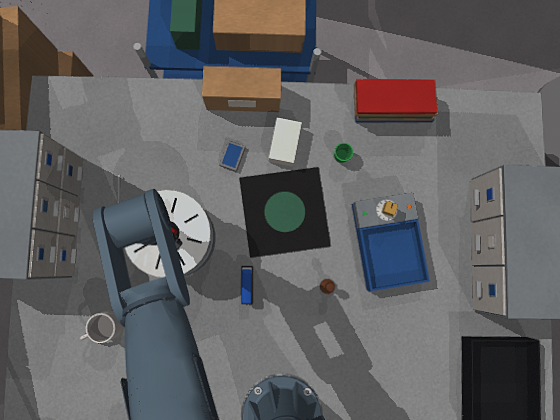

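```bash
python3 - <<'E'
from h import *
delta([.581,.006,.248])
E
```

```text
shift cm [ 20.36 -25.17  -0.09] rv [-0.09  0.14 -0.  ] q6 2.565 t 16.05
```

Request:
move_arm(
  rows="0.8 -1 0 0 0 0 0;1.6 -2 0 0 0 0 0;2.2 -2.7 0 0 0 0 0;2.4 -3 0 0 0 0 0;2.4 -3 0 0 0 0 0;2.4 -3 0 0 0 0 0;2.4 -3 0 0 0 0 0;2.4 -3 0 0 0 0 0;1.9 -2.3 0 0 0 0 0;1.2 -1.4 0 0 0 0 0;0.66 -0.77 0 0 0 0 0;0 0 0 0 0 0 0;0 0 0 0 0 0 0",
)

```text
time_s: 17.35
eef_pos: [0.5799, 0.0061, 0.2449]
eef_rot: [-0.0, -0.456, 0.89, 0.001]
wrist_force: [-0.1, 0.6, -3.3]
opening: 0.508
```

```bash
python3 - <<'E'
from h import *
stat(); cam("side","side2"); cam("wrist","w6"); delta([.581,.006,.145])
E
```

```text
t 17.35 p [0.5799 0.0061 0.2449] yaw -125.78 zax [-1.2e-03  6.0e-04 -1.0e+00] q [-0.19  0.25  1.65  0.    1.24  2.  ] F [-0.1  0.6 -3.3] T [0.06 0.01 0.03] op 0.508
shift cm [-0.   -0.13 10.02] rv [ 0.04 -0.   -0.  ] q6 2.001 t 17.45
```

View pics/side2.png

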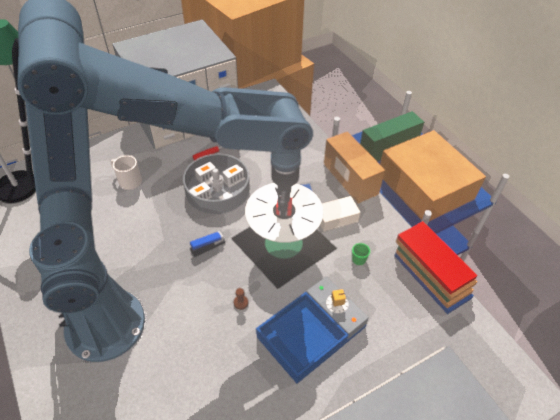

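View pics/w6.png

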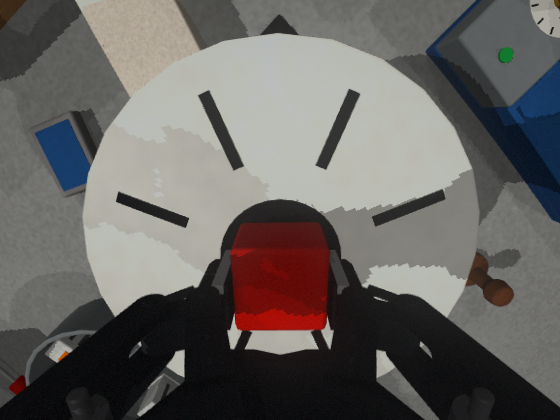

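Request:
move_arm(
  rows="0 -0.1 1 0 0 0 0;0 0 2 0 0 0 0;0 0 2.5 0 0 0 0;0 0 2.5 0 0 0 0;0 0 1.6 0 0 0 0;0 0 0.8 0 0 0 0;0 0 0.6 0 0 0 0;0 0 0.4 0 0 0 0;0 0 0.2 0 0 0 0;0 0 0.2 0 0 0 0;0 0 0.2 0 0 0 0;0 0 0 0 0 0 0",
)

```text
time_s: 18.65
eef_pos: [0.5812, 0.0051, 0.1256]
eef_rot: [0.0, -0.456, 0.89, -0.0]
wrist_force: [0.6, -0.1, -2.6]
opening: 0.507
```

```bash
python3 - <<'E'
from h import *
stat()
E
```

```text
t 18.65 p [0.5812 0.0051 0.1256] yaw -125.78 zax [ 2.e-04 -0.e+00 -1.e+00] q [-0.2   0.41  1.71  0.    1.02  2.  ] F [ 0.6 -0.1 -2.6] T [-0.01  0.03  0.04] op 0.507
```

Request:
move_arm(
  rows="0 0 0.1 0 0 0 0;0 0 0.1 0 0 0 0;0 0 0.1 0 0 0 0;0 0 0 0 0 0 0",
)

```text
time_s: 19.05
eef_pos: [0.5814, 0.005, 0.1231]
eef_rot: [0.0, -0.456, 0.89, -0.0]
wrist_force: [-1.5, -0.3, 2.3]
opening: 0.506
```

Request:
move_arm(
  rows="0 0 0 0 0 0 1;0 0 0 0 0 0 1;0 0 0 0 0 0 1;0 0 0 0 0 0 1;0 0 -1.5 0 0 0 1;0 0 -3 0 0 0 1;0 0 -4 0 0 0 1;0 0 -4 0 0 0 1;0 0 -3 0 0 0 1;0 0 -2 0 0 0 1;0 0 0 0 0 0 1",
)

```text
time_s: 20.15
eef_pos: [0.5828, 0.0049, 0.3028]
eef_rot: [0.003, -0.456, 0.89, -0.003]
wrist_force: [0.9, 0.3, 0.9]
opening: 0.999
```

```bash
python3 - <<'E'
from h import *
stat(); c=cam("top","top3")
for d in ctrl.trace("top","cover"): print(d["confidence"],circfit(c,d["region"],.043))
for n in ("top","side"):
    c=cam(n)
    for d in ctrl.trace(n,"cart1"): ys,xs=np.nonzero(d["region"]);print(n,round(d["confidence"],2),d["bbox"],np.round(back(c,[xs.mean(),ys.mean()],.049),3))
delta([.494,.319,.303])
E
```

```text
t 20.15 p [0.5828 0.0049 0.3028] yaw -125.77 zax [ 0.0082 -0.0016 -1.    ] q [-0.2   0.19  1.59 -0.    1.35  2.  ] F [0.9 0.3 0.9] T [ 0.02 -0.02 -0.02] op 0.999
0.91 [5.38190185e-01 3.56466153e-04 6.87418914e-02]
top 0.83 [170.9, 251.4, 186.1, 275.9] [[0.426 0.303 0.049]]
top 0.67 [145.0, 225.7, 159.8, 253.4] [[0.479 0.382 0.049]]
top 0.61 [162.8, 202.8, 180.1, 226.5] [[0.559 0.327 0.049]]
side 0.85 [226.3, 161.5, 242.4, 183.2] [[0.556 0.315 0.049]]
side 0.74 [187.9, 181.8, 211.2, 196.7] [[0.431 0.295 0.049]]
side 0.63 [194.9, 160.8, 212.4, 182.6] [[0.474 0.371 0.049]]
shift cm [-20.4   25.36  -0.67] rv [ 0.14 -0.07 -0.  ] q6 2.0 t 20.45
```

View pics/top3.png

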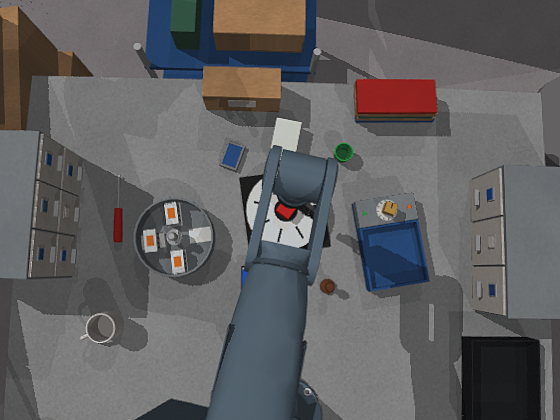

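Request:
move_arm(
  rows="-1 1.2 0 0 0 0 0.8;-2.4 3 0 0 0 0 0.8;-2.8 3.5 0 0 0 0 0.8;-2.8 3.5 0 0 0 0 0.8;-2.8 3.5 0 0 0 0 0.8;-2.8 3.5 0 0 0 0 0.8;-2.8 3.5 0 0 0 0 0.8;-2 2.5 0 0 0 0 0.8;-1 1.2 0 0 0 0 0.8;0 0 0 0 0 0 0.8;0 0 0 0 0 0 0.8",
)

```text
time_s: 21.55
eef_pos: [0.4941, 0.3189, 0.2971]
eef_rot: [-0.0, -0.456, 0.89, -0.0]
wrist_force: [-0.4, -0.1, -0.0]
opening: 0.799
```

```bash
python3 - <<'E'
from h import *
stat(); c=cam("wrist","w7")
for d in ctrl.trace("wrist","cart1"):
    if d["confidence"]>.2: print(round(d["confidence"],2),d["bbox"],np.round(rectfit(c,d["region"],.049),4))
im=c["color"].astype(int); b,g,r=im[...,0],im[...,1],im[...,2]
m=(r>150)&(r>g*1.4)&(g>b*1.3)
nn,lab,st,cen=cv2.connectedComponentsWithStats(m.astype(np.uint8))
for i in range(1,nn):
    if st[i,4]>60: print("orange",cen[i],st[i,4],np.round(rectfit(c,lab==i,.049),4))
c=cam("top","top4")
for d in ctrl.trace("top","cover"): print(d["confidence"],circfit(c,d["region"],.043))
E
```

```text
t 21.55 p [0.4941 0.3189 0.2971] yaw -125.74 zax [-6.e-04 -8.e-04 -1.e+00] q [ 0.37  0.22  1.58 -0.    1.35  2.57] F [-0.4 -0.1 -0. ] T [ 0.04  0.05 -0.02] op 0.799
0.78 [200.5, 111.6, 266.4, 178.6] [ 0.563   0.3283  0.0645  0.0408 10.883 ]
0.75 [208.1, 190.6, 272.1, 257.1] [0.4846 0.3804 0.0665 0.0476 7.3957]
0.72 [355.3, 1.0, 512.0, 110.4] [ 0.5369  0.097   0.1472  0.0886 11.2321]
0.55 [293.1, 191.5, 351.8, 254.0] [0.4323 0.3057 0.0737 0.0391 8.7361]
orange [233.05108055 143.39489194] 509 [0.5628 0.3313 0.0293 0.0192 8.6164]
orange [137.77358491 213.22641509] 106 [0.564  0.4718 0.0212 0.0119 4.0913]
orange [323.22249389 227.73594132] 409 [0.4257 0.3062 0.03   0.0193 8.9889]
orange [238.50735294 228.95343137] 408 [0.4822 0.3869 0.0294 0.0199 8.712 ]
0.7 [0.57968012 0.00310979 0.11191087]
0.6 [0.55930402 0.32769773 0.02999494]
```

View pics/w7.png

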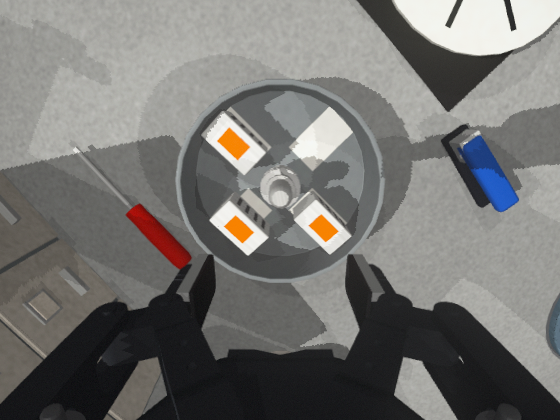

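View pics/top4.png

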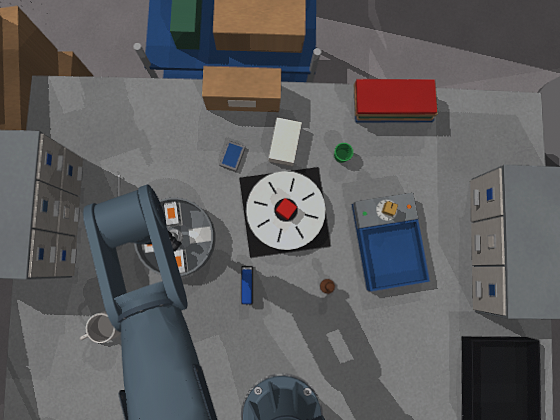

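```bash
python3 - <<'E'
import cv2
a=cv2.imread("pics/w7.png")[70:290,165:395]; cv2.imwrite("pics/z7.png",cv2.resize(a,None,fx=2.6,fy=2.6,interpolation=cv2.INTER_CUBIC))
a=cv2.imread("pics/side2.png")[140:230,170:270]; cv2.imwrite("pics/z8.png",cv2.resize(a,None,fx=5,fy=5,interpolation=cv2.INTER_CUBIC))
E
```

```text
(no output)
```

View pics/z7.png

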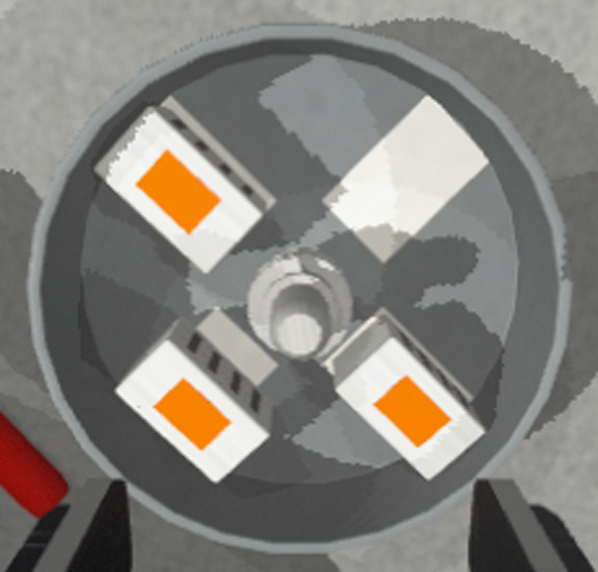

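View pics/z8.png

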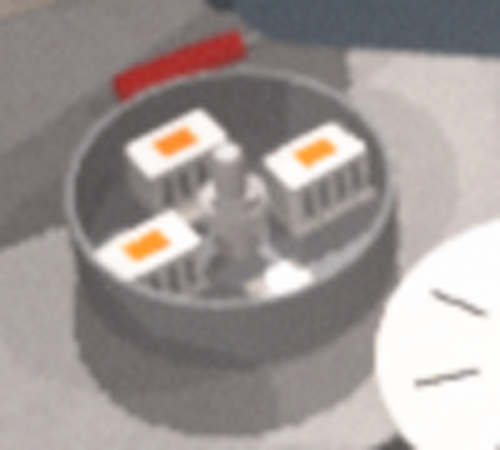

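```bash
python3 - <<'E'
from h import *
delta([.482,.387,.17],9)
E
```

```text
shift cm [-4.84  5.1  12.74] rv [ 2.0000e-02 -1.0000e-02 -1.3489e+02] q6 2.567 t 21.75
```

Request:
move_arm(
  rows="-2.42 2.55 0 0 0 -7.5 1;0 0 0 0 0 0 1",
)

```text
time_s: 21.95
eef_pos: [0.4877, 0.355, 0.2977]
eef_rot: [0.0, -0.514, 0.858, 0.001]
wrist_force: [-0.5, -0.2, -0.3]
opening: 1.005
```

```bash
python3 - <<'E'
from h import *
stat();delta([.482,.387,.17],9)
E
```

```text
t 21.95 p [0.4877 0.355  0.2977] yaw -118.1 zax [ 1.0e-04  1.5e-03 -1.0e+00] q [0.43 0.25 1.54 0.   1.35 2.49] F [-0.5 -0.2 -0.3] T [-0.01  0.01 -0.  ] op 1.005
shift cm [-2.54  2.   12.77] rv [-7.000e-02  8.000e-02 -1.271e+02] q6 2.493 t 21.95
```

Now the rest of the shift, then rotation while descending to 0.17.

Request:
move_arm(
  rows="-2.54 2 0 0 0 0 0.95;0 0 0.8 0 0 -8 0.95;0 0 0.8 0 0 -8 0.95;0 0 0.8 0 0 -8 0.95;0 0 0.8 0 0 -8 0.95;0 0 0.8 0 0 -8 0.95;0 0 0.8 0 0 -8 0.95;0 0 0.8 0 0 -8 0.95;0 0 0.8 0 0 -8 0.95;0 0 0.8 0 0 -8 0.95;0 0 0.8 0 0 -8 0.95;0 0 0.8 0 0 -8 0.95;0 0 0.8 0 0 -8 0.95;0 0 0.8 0 0 -8 0.95;0 0 0.8 0 0 -8 0.95;0 0 0.8 0 0 -8 0.95;0 0 0.6 0 0 -7.1 0.95;0 0 0 0 0 0 0.95;0 0 0 0 0 0 0.95",
)

```text
time_s: 23.85
eef_pos: [0.4827, 0.3848, 0.1716]
eef_rot: [0.0, 0.997, 0.075, -0.0]
wrist_force: [0.1, -0.9, -0.0]
opening: 0.95
```

```bash
python3 - <<'E'
from h import *
stat(); c=cam("wrist","w8")
im=c["color"].astype(int); b,g,r=im[...,0],im[...,1],im[...,2]
m=(r>150)&(r>g*1.4)&(g>b*1.3)
nn,lab,st,cen=cv2.connectedComponentsWithStats(m.astype(np.uint8))
for i in range(1,nn):
    if st[i,4]>60: print("orange",cen[i],st[i,4],np.round(rectfit(c,lab==i,.049),4))
delta([.482,.387,.17],9)
E
```

```text
t 23.85 p [0.4827 0.3848 0.1716] yaw 8.55 zax [-0.e+00 -2.e-04 -1.e+00] q [ 0.48  0.42  1.6  -0.    1.13  0.33] F [ 0.1 -0.9 -0. ] T [ 0.02  0.   -0.01] op 0.95
orange [405.6   88.24] 75 [5.46500e-01 4.89400e-01 6.70000e-03 1.27000e-02 8.04465e+01]
orange [279.65       226.92719298] 1140 [0.4823 0.3866 0.0296 0.0195 8.5105]
orange [358.54814815 308.71481481] 270 [ 0.5544  0.3298  0.0135  0.0199 13.3034]
orange [202.5811138  312.56174334] 413 [0.4312 0.3071 0.0187 0.0198 9.0538]
shift cm [-0.05 -0.21  0.19] rv [-0.   -0.02 -0.42] q6 0.332 t 23.9
```

View pics/w8.png

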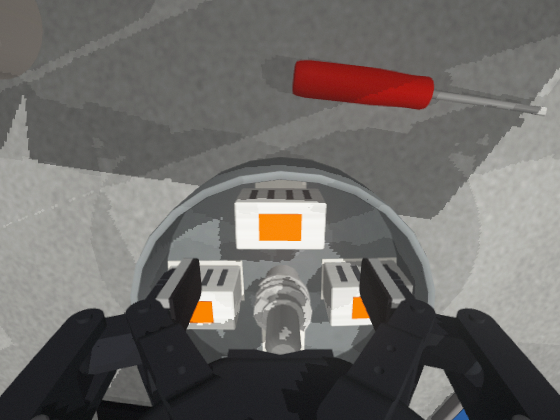

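Request:
move_arm(
  rows="0 -0.2 2 0 0 0 0.95;0 0 2.5 0 0 0 0.95;0 0 2 0 0 0 0.95;0 0 1 0 0 0 0.95;0 0 0.6 0 0 0 0.95;0 0 0 0 0 0 0.95;0 0 0 0 0 0 0;0 0 0 0 0 0 0;0 0 0 0 0 0 0;0 0 0 0 0 0 0;0 0 0 0 0 0 0;0 0 0 0 0 0 0",
)

```text
time_s: 25.1
eef_pos: [0.4829, 0.388, 0.092]
eef_rot: [-0.001, 0.997, 0.077, 0.001]
wrist_force: [0.7, 0.7, 7.2]
opening: 0.739
```

```bash
python3 - <<'E'
from h import *
stat(); c=cam("wrist","w9")
E
```

```text
t 25.1 p [0.4829 0.388  0.092 ] yaw 8.82 zax [ 0.0024  0.0013 -1.    ] q [0.49 0.53 1.61 0.   0.99 0.33] F [0.7 0.7 7.2] T [-0.04  0.2  -0.01] op 0.739
```

View pics/w9.png

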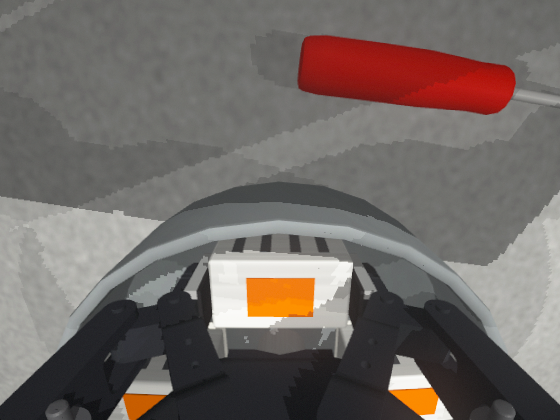

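Request:
move_arm(
  rows="0 0 -0.6 0 0 0 0;0 0 -1.4 0 0 0 0;0 0 -2.5 0 0 0 0;0 0 -3 0 0 0 0;0 0 -2.5 0 0 0 0;0 0 -1.5 0 0 0 0;0 0 -0.7 0 0 0 0;0 0 0 0 0 0 0",
)

```text
time_s: 25.95
eef_pos: [0.4821, 0.3876, 0.2133]
eef_rot: [-0.0, 0.997, 0.077, 0.001]
wrist_force: [0.1, 0.0, -1.2]
opening: 0.73
```

```bash
python3 - <<'E'
from h import *
stat(); c=cam("top","top5")
a=c["color"][185:305,340:440]; cv2.imwrite("pics/z5.png",cv2.resize(a,None,fx=5,fy=5,interpolation=cv2.INTER_CUBIC))
s=cam("side","side5")
a=s["color"][265:390,245:385]; cv2.imwrite("pics/z5s.png",cv2.resize(a,None,fx=4.5,fy=4.5,interpolation=cv2.INTER_CUBIC))
E
```

```text
t 25.95 p [0.4821 0.3876 0.2133] yaw 8.83 zax [ 1.2e-03  6.0e-04 -1.0e+00] q [ 0.49  0.37  1.57 -0.    1.21  0.33] F [ 0.1  0.  -1.2] T [-0.02  0.01 -0.03] op 0.73
```

View pics/z5.png

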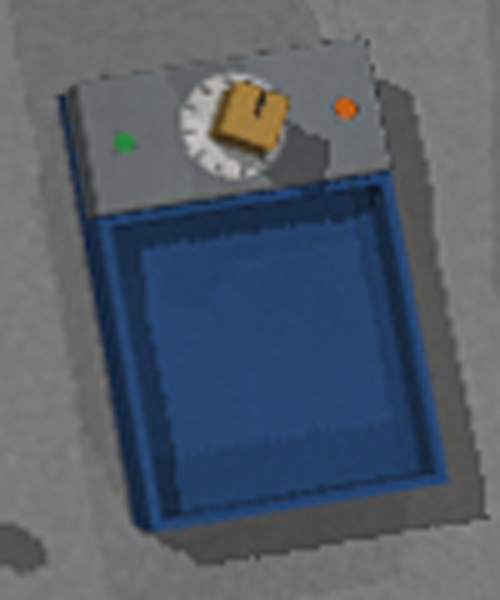

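View pics/z5s.png

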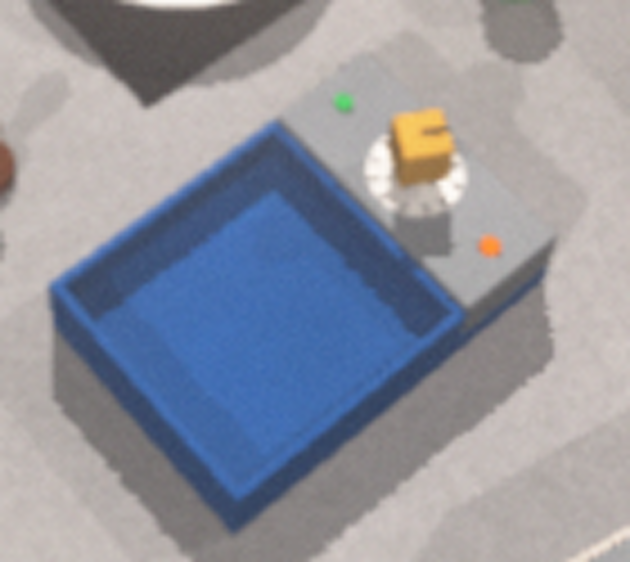

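View pics/side5.png

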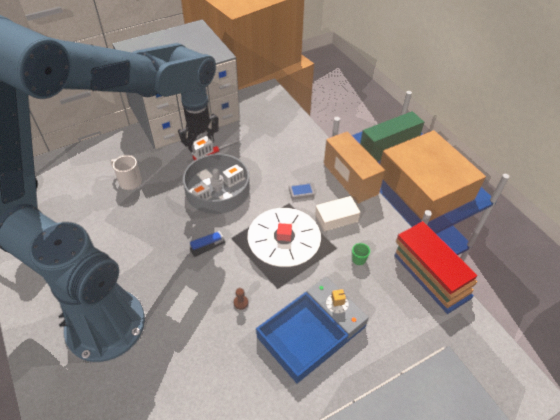

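```bash
python3 - <<'E'
from h import *
c=cam("top"); s=cam("side")
T=back(c,[(371.6,290),(429.4,281),(418.4,219),(359.6,227.6)],.055)[:,:2]
S=back(s,[(256.6,328.8),(297.7,375.7),(348.3,335),(306.8,292.1)],.055)[:,:2]
loc=np.array([(-90,86),(-90,-86),(90,-86),(90,86)])/1000.
for P in (T,S,np.r_[T,S]):
    L=loc if len(P)==4 else np.r_[loc,loc]
    print(np.round(P,4).tolist())
    r=least_squares(lambda v:(np.c_[np.cos(v[2])*L[:,0]-np.sin(v[2])*L[:,1]+v[0],np.sin(v[2])*L[:,0]+np.cos(v[2])*L[:,1]+v[1]]-P).ravel(),[.46,-.3,.15])
    v=r.x; print("tray",np.round(v,4),np.degrees(v[2]),"rms",np.sqrt((r.fun**2).mean()),"key",v[:2]+.129*np.array([np.cos(v[2]),np.sin(v[2])]))
E
```

```text
[[0.3594, -0.2423], [0.3879, -0.4077], [0.5636, -0.3774], [0.5343, -0.2073]]
tray [ 0.4613 -0.3087  0.1776] 10.177255722052072 rms 0.0013640109289849332 key [ 0.58826701 -0.28590109]
[[0.3586, -0.2413], [0.3899, -0.4058], [0.5644, -0.3746], [0.5351, -0.2087]]
tray [ 0.462  -0.3076  0.1806] 10.346372674803765 rms 0.0016050584356978198 key [ 0.5888817  -0.28445897]
[[0.3594, -0.2423], [0.3879, -0.4077], [0.5636, -0.3774], [0.5343, -0.2073], [0.3586, -0.2413], [0.3899, -0.4058], [0.5644, -0.3746], [0.5351, -0.2087]]
tray [ 0.4616 -0.3082  0.1791] 10.26156714236003 rms 0.0015606687418338056 key [ 0.58857459 -0.28518055]
```

Request:
move_arm(
  rows="-0.3 1.2 0 0 0 0 0;-0.7 2.8 0 0 0 0 0;-1 4.2 0 0 0 0 0;-1.1 4.5 0 0 0 0 0;-1.1 4.5 0 0 0 0 0;-1.1 4.5 0 0 0 0 0;-1.1 4.5 0 0 0 0 0;-1.1 4.5 0 0 0 0 0;-1.1 4.5 0 0 0 0 0;-1.1 4.5 0 0 0 0 0;-1.1 4.5 0 0 0 0 0;-1.1 4.5 0 0 0 0 0;-1.1 4.5 0 0 0 0 0;-1.1 4.5 0 0 0 0 0;-1 4.2 0 0 0 0 0;-0.5 2.2 0 0 0 0 0;-0.25 0.6 0 0 0 0 0;0 0 0 0 0 0 0",
)

```text
time_s: 27.95
eef_pos: [0.4236, -0.2766, 0.2119]
eef_rot: [-0.001, 0.997, 0.076, -0.0]
wrist_force: [-0.6, 0.8, -2.1]
opening: 0.736
```

```bash
python3 - <<'E'
from h import *
stat(); cam("wrist","w10"); delta([.4253,-.2759,.113],10.2)
E
```

```text
t 27.95 p [ 0.4236 -0.2766  0.2119] yaw 8.71 zax [-0.001   0.0011 -1.    ] q [-0.81  0.13  1.86  0.    1.15 -0.97] F [-0.6  0.8 -2.1] T [-0.03  0.03  0.07] op 0.736
shift cm [0.15 0.07 9.88] rv [-0.09  0.05 -1.42] q6 -0.965 t 28.0
```

View pics/w10.png

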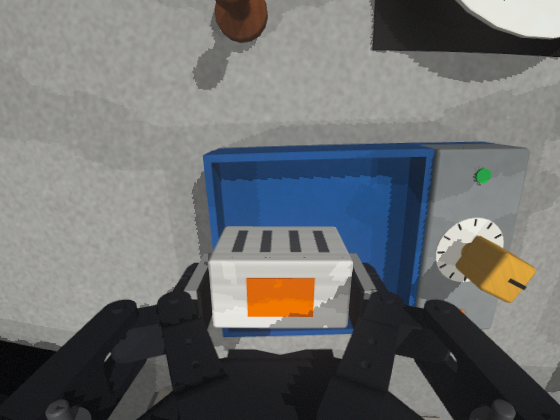

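Request:
move_arm(
  rows="0.15 0.07 1 0 0 -1.4 0;0 0 2.5 0 0 0 0;0 0 2.5 0 0 0 0;0 0 1.8 0 0 0 0;0 0 1 0 0 0 0;0 0 0.5 0 0 0 0;0 0 0.3 0 0 0 0;0 0 0.2 0 0 0 0;0 0 0 0 0 0 0",
)

```text
time_s: 28.9
eef_pos: [0.4265, -0.2769, 0.115]
eef_rot: [0.0, 0.996, 0.089, 0.0]
wrist_force: [0.6, -0.7, -1.6]
opening: 0.738
```

Request:
move_arm(
  rows="0 0 0.15 0 0 0 0;0 0 0.15 0 0 0 0;0 0 0.1 0 0 0 0;0 0 0 0 0 0 0",
)

```text
time_s: 29.3
eef_pos: [0.4266, -0.2771, 0.1129]
eef_rot: [0.0, 0.996, 0.089, 0.0]
wrist_force: [-7.3, 5.8, 21.3]
opening: 0.739
```

Request:
move_arm(
  rows="0 0 0 0 0 0 0.82;0 0 0 0 0 0 0.82;0 0 0 0 0 0 0.82;0 0 -1 0 0 0 0.82;0 0 -2.5 0 0 0 0.82;0 0 -3 0 0 0 0.82;0 0 -3 0 0 0 0.82;0 0 -2 0 0 0 0.82;0 0 0 0 0 0 0.82",
)

```text
time_s: 30.2
eef_pos: [0.4275, -0.278, 0.2294]
eef_rot: [0.003, 0.996, 0.089, 0.002]
wrist_force: [-0.6, -0.2, -0.3]
opening: 0.816
```

```bash
python3 - <<'E'
from h import *
stat(); c=cam("wrist","w11")
im=c["color"].astype(int); b,g,r=im[...,0],im[...,1],im[...,2]
m=(r>150)&(r>g*1.4)&(g>b*1.3)
nn,lab,st,cen=cv2.connectedComponentsWithStats(m.astype(np.uint8))
for i in range(1,nn):
    if st[i,4]>60: print("orange",cen[i],st[i,4],np.round(rectfit(c,lab==i,.069),4))
c=cam("top","top6")
im=c["color"].astype(int); b,g,r=im[...,0],im[...,1],im[...,2]
m=(r>150)&(r>g*1.4)&(g>b*1.3)
nn,lab,st,cen=cv2.connectedComponentsWithStats(m.astype(np.uint8))
for i in range(1,nn):
    if st[i,4]>10: print("top orange",cen[i],st[i,4],np.round(back(c,cen[i],.049),4))
E
```

```text
t 30.2 p [ 0.4275 -0.278   0.2294] yaw 10.23 zax [ 0.0048 -0.005  -1.    ] q [-0.81  0.11  1.84  0.    1.18 -0.99] F [-0.6 -0.2 -0.3] T [-0.01 -0.   -0.05] op 0.816
orange [278.47883918 211.98669891] 827 [ 0.427  -0.2785  0.0292  0.0192 10.1122]
top orange [408.5        206.33333333] 12 [[ 0.6002 -0.3508  0.049 ]]
top orange [170.65217391 212.52173913] 69 [[0.5627 0.3312 0.049 ]]
top orange [177.11111111 261.05555556] 72 [[0.4259 0.3061 0.049 ]]
top orange [385.64285714 265.57142857] 56 [[ 0.4287 -0.2837  0.049 ]]
```

View pics/w11.png

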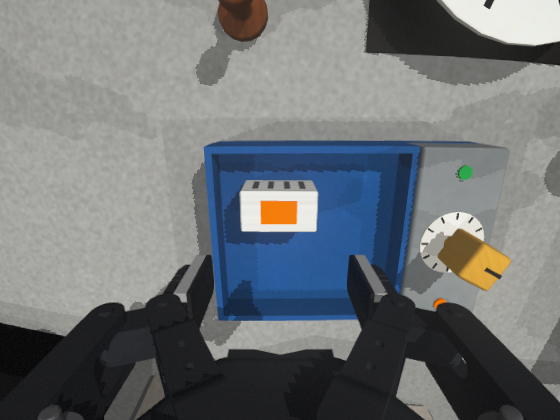

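View pics/top6.png

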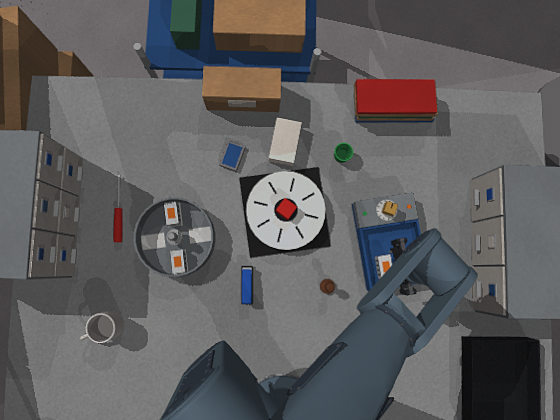

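Request:
move_arm(
  rows="0.3 -1.5 0 0 0 0 0.8;0.7 -4 0 0 0 0 0.8;0.85 -4.8 0 0 0 0 0.8;0.85 -4.8 0 0 0 0 0.8;0.85 -4.8 0 0 0 0 0.8;0.85 -4.8 0 0 0 0 0.8;0.85 -4.8 0 0 0 0 0.8;0.85 -4.8 0 0 0 0 0.8;0.85 -4.8 0 0 0 0 0.8;0.85 -4.8 0 0 0 0 0.8;0.85 -4.8 0 0 0 0 0.8;0.85 -4.8 0 0 0 0 0.8;0.6 -3.4 0 0 0 0 0.7;0.1 -0.6 0 0 0 0 0.7",
)

```text
time_s: 31.7
eef_pos: [0.4222, 0.3107, 0.2239]
eef_rot: [-0.0, 0.996, 0.091, -0.001]
wrist_force: [0.7, -0.6, 0.8]
opening: 0.701
```

Request:
move_arm(
  rows="0 0 0 0 0 -8 0.7;0 0 0 0 0 -8 0.7;0 0 0 0 0 -8 0.7;0 0 0.3 0 0 -8 0.7;0 0 0.5 0 0 -8 0.7;0 0 0.7 0 0 -8 0.7;0 0 0.7 0 0 -8 0.7;0 0 0.7 0 0 -8 0.7;0 0 0.7 0 0 -8 0.7;0 0 0.7 0 0 -8 0.7;0 0 0.7 0 0 -8.5 0.7;0 0 0 0 0 0 0.7;0 0 0 0 0 0 0.7",
)

```text
time_s: 33.0
eef_pos: [0.4236, 0.3068, 0.1747]
eef_rot: [-0.0, 0.653, 0.757, -0.001]
wrist_force: [-0.5, -0.1, -0.1]
opening: 0.699
```

```bash
cat >> h.py <<'E'
def oranges(c,z,amin=60):
    im=c["color"].astype(int); b,g,r=im[...,0],im[...,1],im[...,2]
    m=(r>150)&(r>g*1.4)&(g>b*1.3)
    nn,lab,st,cen=cv2.connectedComponentsWithStats(m.astype(np.uint8))
    for i in range(1,nn):
        if st[i,4]>amin: print("orange",np.round(cen[i]),st[i,4],np.round(rectfit(c,lab==i,z),4))
E
python3 - <<'E'
from h import *
stat(); c=cam("wrist","w12"); oranges(c,.049); delta([.426,.306,.17],99)
E
```

```text
t 33.0 p [0.4236 0.3068 0.1747] yaw 98.48 zax [-1.9e-03 -9.0e-04 -1.0e+00] q [ 0.4   0.23  1.84 -0.    1.08 -1.32] F [-0.5 -0.1 -0.1] T [ 0.01 -0.07  0.02] op 0.699
orange [279. 230.] 1088 [0.426  0.3062 0.0301 0.0193 9.1384]
shift cm [-0.13  0.18  0.52] rv [-0.06  0.02 -0.5 ] q6 -1.319 t 33.05
```

View pics/w12.png

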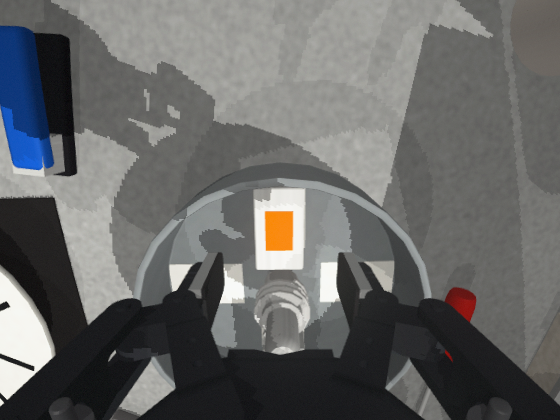

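Request:
move_arm(
  rows="-0.1 0.2 2 0 0 -0.5 0.7;0 0 2.7 0 0 0 0.7;0 0 2.2 0 0 0 0.7;0 0 1.1 0 0 0 0.7;0 0 0.5 0 0 0 0.7;0 0 0 0 0 0 0.7;0 0 0 0 0 0 0;0 0 0 0 0 0 0;0 0 0 0 0 0 0;0 0 0 0 0 0 0;0 0 0 0 0 0 0",
)

```text
time_s: 34.15
eef_pos: [0.4276, 0.3071, 0.0918]
eef_rot: [0.001, 0.648, 0.762, 0.001]
wrist_force: [-1.3, 0.6, 7.0]
opening: 0.411
```

```bash
python3 - <<'E'
from h import *
stat()
E
```

```text
t 34.15 p [0.4276 0.3071 0.0918] yaw 99.22 zax [ 0.0024  0.001  -1.    ] q [ 0.4   0.37  1.86  0.    0.91 -1.33] F [-1.3  0.6  7. ] T [-0.04  0.1  -0.03] op 0.411
```

Request:
move_arm(
  rows="0 0 -0.6 0 0 0 0;0 0 -1.4 0 0 0 0;0 0 -2.5 0 0 0 0;0 0 -3 0 0 0 0;0 0 -2.5 0 0 0 0;0 0 -1.5 0 0 0 0;0 0 -0.7 0 0 0 0",
)

```text
time_s: 34.85
eef_pos: [0.4272, 0.307, 0.2152]
eef_rot: [0.001, 0.648, 0.762, 0.002]
wrist_force: [1.3, 0.0, -1.1]
opening: 0.411
```

Request:
move_arm(
  rows="-1.2 -0.2 0 0 0 0 0;-2.8 -0.4 0 0 0 0 0;-4.2 -0.7 0 0 0 0 0;-4.5 -0.75 0 0 0 0 0;-4.5 -0.75 0 0 0 0 0;-4.5 -0.75 0 0 0 0 0;-4.5 -0.75 0 0 0 0 0;-4.5 -0.75 0 0 0 0 0;-4.5 -0.75 0 0 0 0 0;-4.5 -0.75 0 0 0 0 0;-4.5 -0.75 0 0 0 0 0;-4.5 -0.75 0 0 0 0 0;-4.5 -0.75 0 0 0 0 0;-4.5 -0.75 0 0 0 0 0;-4.2 -0.6 0 0 0 0 0;-2.2 -0.3 0 0 0 0 0;-0.8 -0.1 0 0 0 0 0;0 0 0 0 0 0 0",
)

```text
time_s: 36.65
eef_pos: [0.4254, -0.3511, 0.2113]
eef_rot: [-0.001, 0.649, 0.761, 0.0]
wrist_force: [-0.7, 1.3, -1.8]
opening: 0.406
```

```bash
python3 - <<'E'
from h import *
stat(); cam("wrist","w13"); delta([.4267,-.3509,.115],100.2)
E
```

```text
t 36.65 p [ 0.4254 -0.3511  0.2113] yaw 99.13 zax [-0.0016  0.0019 -1.    ] q [-0.91  0.23  1.75 -0.    1.17 -2.64] F [-0.7  1.3 -1.8] T [0.01 0.01 0.01] op 0.406
shift cm [-0.13  0.1   9.64] rv [-0.06 -0.15 -1.01] q6 -2.635 t 36.7
```

View pics/w13.png

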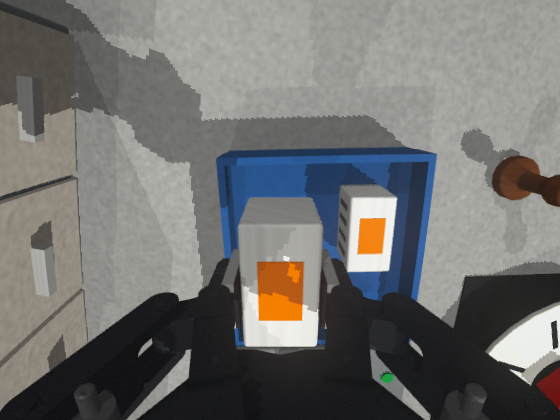

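Request:
move_arm(
  rows="-0.1 0.1 1 0 0 -1 0;0 0 2.5 0 0 0 0;0 0 2.5 0 0 0 0;0 0 1.8 0 0 0 0;0 0 1 0 0 0 0;0 0 0.4 0 0 0 0;0 0 0.2 0 0 0 0;0 0 0.15 0 0 0 0;0 0 0.1 0 0 0 0;0 0 0 0 0 0 0",
)

```text
time_s: 37.7
eef_pos: [0.4278, -0.352, 0.1165]
eef_rot: [0.0, 0.641, 0.767, -0.0]
wrist_force: [0.3, 0.1, -1.4]
opening: 0.413
```

Request:
move_arm(
  rows="0 0 0.2 0 0 0 0;0 0 0.1 0 0 0 0;0 0 0.1 0 0 0 0;0 0 0 0 0 0 0",
)

```text
time_s: 38.1
eef_pos: [0.4276, -0.3518, 0.1129]
eef_rot: [-0.0, 0.641, 0.767, -0.0]
wrist_force: [-2.4, 2.7, 7.0]
opening: 0.413
```

Request:
move_arm(
  rows="0 0 0 0 0 0 0.57;0 0 0 0 0 0 0.57;0 0 -0.5 0 0 0 0.57;0 0 -2 0 0 0 0.57;0 0 -3 0 0 0 0.57;0 0 -3 0 0 0 0.6;0 0 -2.5 0 0 0 0.6;0 0 0 0 0 0 0.6",
)

```text
time_s: 38.9
eef_pos: [0.4291, -0.3535, 0.2266]
eef_rot: [0.004, 0.641, 0.767, -0.001]
wrist_force: [0.5, -1.2, -0.1]
opening: 0.6
```

```bash
python3 - <<'E'
from h import *
stat(); c=cam("wrist","w14"); oranges(c,.069); c=cam("top"); oranges(c,.049,30); delta([.5628,.3313,.22],99)
E
```

```text
t 38.9 p [ 0.4291 -0.3535  0.2266] yaw 100.23 zax [ 0.0049 -0.0062 -1.    ] q [-0.9   0.22  1.73  0.    1.19 -2.65] F [ 0.5 -1.2 -0.1] T [-0.03 -0.   -0.05] op 0.6
orange [284. 209.] 859 [ 0.4263 -0.352   0.0299  0.019  10.2878]
orange [371. 225.] 795 [ 0.427  -0.278   0.0294  0.0196 10.0471]
orange [556. 398.] 72 [5.98300e-01 2.00000e-04 2.49000e-02 1.00000e-02 3.24429e+01]
orange [171. 213.] 69 [0.5628 0.3316 0.0262 0.02   2.9103]
orange [386. 266.] 66 [ 0.427  -0.2848  0.0287  0.0181 11.5936]
shift cm [64.84 25.41  0.19] rv [0.04 0.07 1.22] q6 -2.652 t 39.0
```

View pics/w14.png

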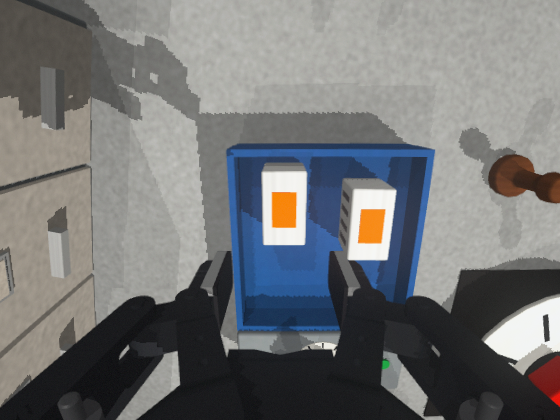

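Request:
move_arm(
  rows="1.5 0.6 0 0 0 0 0.7;3.2 1.2 0 0 0 0 0.7;4.4 1.7 0 0 0 0 0.7;4.4 1.7 0 0 0 0 0.7;4.4 1.7 0 0 0 0 0.7;4.4 1.7 0 0 0 0 0.7;4.4 1.7 0 0 0 0 0.7;4.4 1.7 0 0 0 0 0.7;4.4 1.7 0 0 0 0 0.7;4.4 1.7 0 0 0 0 0.7;4.4 1.7 0 0 0 0 0.7;4.4 1.7 0 0 0 0 0.7;4.4 1.7 0 0 0 0 0.7;4.4 1.7 0 0 0 0 0.7;4.4 1.7 0 0 0 0 0.7;2.2 1 0 0 0 1.2 0.7;0.7 0.5 0 0 0 0 0.7;0 0 2 0 0 0 0.7;0 0 2 0 0 0 0.7;0 0 0 0 0 0 0.7",
)

```text
time_s: 41.0
eef_pos: [0.5599, 0.3296, 0.1774]
eef_rot: [-0.002, 0.649, 0.761, -0.004]
wrist_force: [-0.7, -0.6, -0.5]
opening: 0.697
```

```bash
python3 - <<'E'
from h import *
stat(); c=cam("wrist","w15"); oranges(c,.049); delta([.5628,.3313,.17],99)
E
```

```text
t 41.0 p [0.5599 0.3296 0.1774] yaw 99.02 zax [-0.0081 -0.0032 -1.    ] q [ 0.35  0.48  1.5  -0.    1.18 -1.38] F [-0.7 -0.6 -0.5] T [-0.05  0.02  0.05] op 0.697
orange [282. 231.] 1049 [0.5626 0.3311 0.0298 0.0195 9.8464]
shift cm [0.11 0.21 0.94] rv [-0.32  0.07  0.01] q6 -1.378 t 41.05
```

View pics/w15.png

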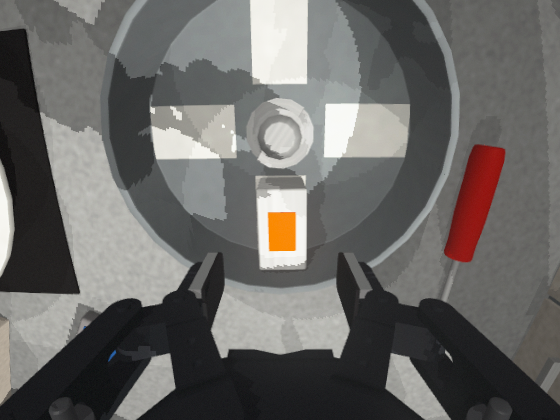

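Request:
move_arm(
  rows="0.1 0.1 2 0 0 0 0.7;0 0 2.7 0 0 0 0.7;0 0 2.2 0 0 0 0.7;0 0 1.1 0 0 0 0.7;0 0 0.5 0 0 0 0.7;0 0 0 0 0 0 0.7;0 0 0 0 0 0 0.7",
)

```text
time_s: 41.75
eef_pos: [0.5644, 0.3324, 0.0984]
eef_rot: [0.001, 0.649, 0.76, 0.001]
wrist_force: [0.7, 0.4, 1.0]
opening: 0.702
```

```bash
python3 - <<'E'
from h import *
stat(); delta([.5628,.3313,.09],99)
E
```

```text
t 41.75 p [0.5644 0.3324 0.0984] yaw 99.02 zax [ 1.9e-03  7.0e-04 -1.0e+00] q [ 0.35  0.59  1.51  0.    1.04 -1.38] F [0.7 0.4 1. ] T [ 0.02 -0.    0.01] op 0.702
shift cm [-0.08 -0.18  0.84] rv [ 0.12 -0.02  0.02] q6 -1.377 t 41.75
```

Request:
move_arm(
  rows="0 -0.15 0.4 0 0 0 0.7;0 0 0.3 0 0 0 0.7;0 0 0 0 0 0 0.7;0 0 0 0 0 0 0;0 0 0 0 0 0 0;0 0 0 0 0 0 0;0 0 0 0 0 0 0;0 0 0 0 0 0 0",
)

```text
time_s: 42.55
eef_pos: [0.5624, 0.332, 0.0903]
eef_rot: [0.0, 0.649, 0.761, 0.0]
wrist_force: [1.1, 0.9, 2.9]
opening: 0.414
```

```bash
python3 - <<'E'
from h import *
stat()
E
```

```text
t 42.55 p [0.5624 0.332  0.0903] yaw 99.02 zax [ 7.e-04  3.e-04 -1.e+00] q [ 0.35  0.6   1.52 -0.    1.03 -1.38] F [1.1 0.9 2.9] T [-0.06  0.03 -0.02] op 0.414
```

Request:
move_arm(
  rows="0 0 -0.6 0 0 0 0;0 0 -1.4 0 0 0 0;0 0 -2.5 0 0 0 0;0 0 -3 0 0 0 0;0 0 -2.5 0 0 0 0;0 0 -1.5 0 0 0 0;0 0 -0.9 0 0 0 0",
)

```text
time_s: 43.25
eef_pos: [0.5625, 0.3321, 0.2162]
eef_rot: [0.001, 0.649, 0.761, 0.001]
wrist_force: [0.0, -0.2, -0.7]
opening: 0.413
```

Request:
move_arm(
  rows="-1.2 -0.3 0 0 0 0 0;-2.8 -0.7 0 0 0 0 0;-4 -1 0 0 0 0 0;-4.4 -1.1 0 0 0 0 0;-4.4 -1.1 0 0 0 0 0;-4.4 -1.1 0 0 0 0 0;-4.4 -1.1 0 0 0 0 0;-4.4 -1.1 0 0 0 0 0;-4.4 -1.1 0 0 0 0 0;-4.4 -1.1 0 0 0 0 0;-4.4 -1.1 0 0 0 0 0;-4.4 -1.1 0 0 0 0 0;-4.4 -1.1 0 0 0 0 0;-4.4 -1.2 0 0 0 0 0;-3.2 -1 0 0 0 0 0;-1.8 -0.5 0 0 0 -1 0;-0.6 -0.2 0 0 0 0 0;0 0 0 0 0 0 0",
)

```text
time_s: 45.05
eef_pos: [0.5012, -0.3056, 0.2126]
eef_rot: [-0.001, 0.643, 0.766, 0.0]
wrist_force: [0.7, -0.4, -1.2]
opening: 0.411
```

```bash
python3 - <<'E'
from h import *
stat(); cam("wrist","w16"); delta([.5038,-.3055,.115],100.2)
E
```

```text
t 45.05 p [ 0.5012 -0.3056  0.2126] yaw 99.9 zax [-0.0019  0.0018 -1.    ] q [-0.75  0.3   1.65 -0.    1.19 -2.49] F [ 0.7 -0.4 -1.2] T [ 0.02 -0.01 -0.01] op 0.411
shift cm [-0.14  0.21  9.78] rv [-0.07 -0.12 -0.23] q6 -2.493 t 45.1
```

View pics/w16.png

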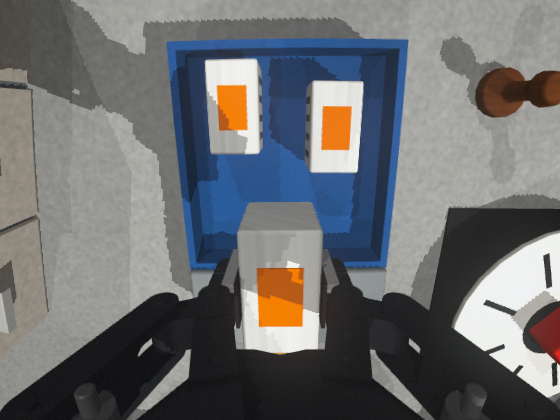

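Request:
move_arm(
  rows="-0.1 0.1 1 0 0 0 0;0 0 2.5 0 0 0 0;0 0 2.5 0 0 0 0;0 0 1.8 0 0 0 0;0 0 1 0 0 0 0;0 0 0.4 0 0 0 0;0 0 0.3 0 0 0 0;0 0 0.2 0 0 0 0;0 0 0.1 0 0 0 0;0 0 0 0 0 0 0",
)

```text
time_s: 46.1
eef_pos: [0.5038, -0.3064, 0.1165]
eef_rot: [0.0, 0.643, 0.766, -0.0]
wrist_force: [-1.0, 0.4, -1.3]
opening: 0.41
```

Request:
move_arm(
  rows="0 0 0.25 0 0 0 0;0 0 0.15 0 0 0 0;0 0 0.1 0 0 0 0;0 0 0.05 0 0 0 0;0 0 0 0 0 0 0",
)

```text
time_s: 46.6
eef_pos: [0.5036, -0.3062, 0.1113]
eef_rot: [-0.0, 0.643, 0.766, -0.0]
wrist_force: [-3.2, 2.5, 5.5]
opening: 0.409
```

Request:
move_arm(
  rows="0 0 0 0 0 0 0.57;0 0 0 0 0 0 0.57;0 0 -0.5 0 0 0 0.57;0 0 -2 0 0 0 0.57;0 0 -4 0 0 0 0.6;0 0 -4.5 0 0 0 0.7;0 0 -2.5 0 0 0 0.8;0 0 -1 0 0 0 0.8;0 0 0 0 0 0 0.8",
)

```text
time_s: 47.5
eef_pos: [0.5041, -0.3066, 0.257]
eef_rot: [0.002, 0.643, 0.766, -0.0]
wrist_force: [0.4, -0.7, -0.9]
opening: 0.799
```

```bash
python3 - <<'E'
from h import *
stat(); c=cam("wrist","w17"); oranges(c,.069); c=cam("top","top7"); oranges(c,.069,30); s=cam("side","side7")
delta([.5886,-.285,.25])
E
```

```text
t 47.5 p [ 0.5041 -0.3066  0.257 ] yaw 100.02 zax [ 0.0022 -0.002  -1.    ] q [-0.75  0.26  1.61  0.    1.27 -2.49] F [ 0.4 -0.7 -0.9] T [-0.02 -0.02 -0.02] op 0.799
orange [243. 105.] 872 [ 0.4259 -0.3521  0.0289  0.0198  9.7919]
orange [329. 122.] 855 [ 0.4268 -0.2779  0.0297  0.0198 10.3655]
orange [281. 202.] 672 [ 0.5041 -0.306   0.0296  0.0186 10.0221]
orange [226. 281.] 104 [ 0.5945 -0.3457  0.0117  0.0111  6.8923]
orange [552. 322.] 182 [ 0.5902  0.0239  0.0402  0.0199 10.4067]
shift cm [0.53 8.81 0.31] rv [-0.12 -0.16  0.  ] q6 -2.493 t 47.65
```

View pics/w17.png

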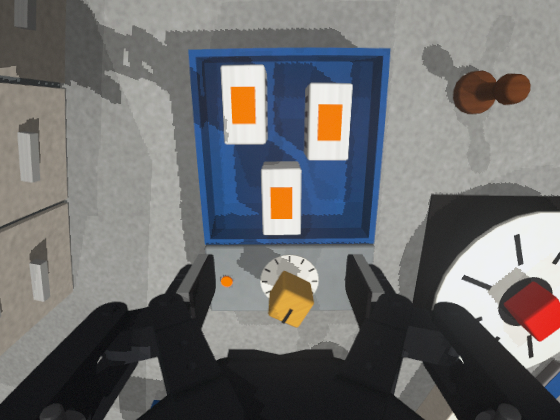

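View pics/side7.png

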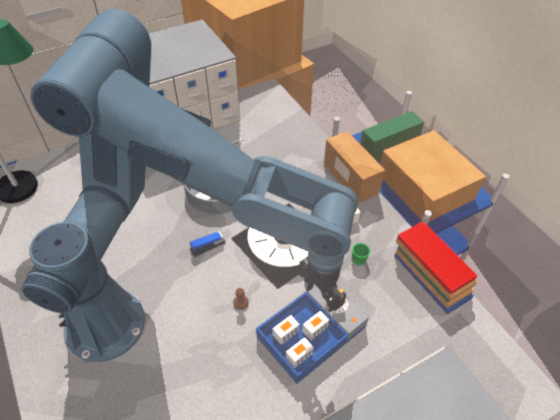

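Request:
move_arm(
  rows="0.2 2.5 0 0 0 0 0.9;0.3 3.5 0 0 0 0 1;0 2.8 0 0 0 0 1;0 0 0 0 0 0 1;0 0 0 0 0 0 1",
)

```text
time_s: 48.15
eef_pos: [0.5888, -0.2852, 0.2529]
eef_rot: [-0.002, 0.642, 0.767, -0.0]
wrist_force: [0.3, -0.0, -0.5]
opening: 0.999
```

```bash
python3 - <<'E'
from h import *
stat(); c=cam("wrist","w18"); 
im=c["color"].astype(int); b,g,r=im[...,0],im[...,1],im[...,2]
m=(r>120)&(r>b*1.8)&(g>b*1.3)&(r<g*1.8)
nn,lab,st,cen=cv2.connectedComponentsWithStats(m.astype(np.uint8))
for i in range(1,nn):
    if st[i,4]>100:
        print(cen[i],st[i],np.percentile(im[lab==i],[10,50,90],axis=0).tolist(),np.round(rectfit(c,lab==i,.109),4))
E
```

```text
t 48.15 p [ 0.5888 -0.2852  0.2529] yaw 100.08 zax [-0.0035  0.0022 -1.    ] q [-0.63  0.4   1.44 -0.    1.31 -2.38] F [ 0.3 -0.  -0.5] T [-0.04  0.   -0.03] op 0.999
[283.00618557 216.87766323] [ 258  193   51   49 1455] [[56.0, 129.4, 171.0], [64.0, 161.0, 215.0], [66.0, 165.0, 219.0]] [ 5.86800e-01 -2.82800e-01  3.11000e-02  3.09000e-02  7.27007e+01]
```

View pics/w18.png

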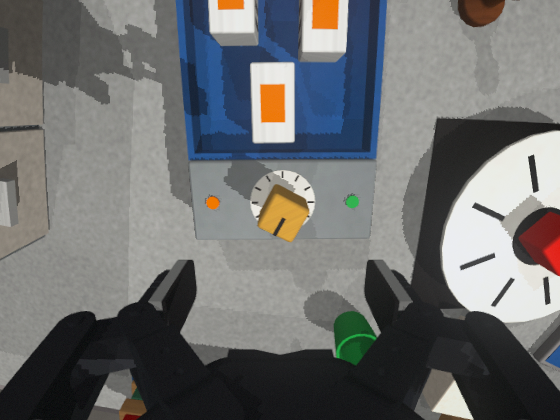

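```bash
python3 - <<'E'
from h import *
c=cam("wrist"); 
im=c["color"].astype(int); b,g,r=im[...,0],im[...,1],im[...,2]
m=(r>203)&(r>b*2)&(g>b*1.5); m[:180]=0;m[250:]=0;m[:,:240]=0;m[:,320:]=0
print(rectfit(c,m,.109))
a=cv2.imread("pics/w18.png")[150:260,230:340]; cv2.imwrite("pics/z18.png",cv2.resize(a,None,fx=5,fy=5,interpolation=cv2.INTER_CUBIC))
for n in ("top",):
    c=cam(n); im=c["color"].astype(int); b,g,r=im[...,0],im[...,1],im[...,2]
    print(n)
E
```

```text
(0.5878583984375, -0.282011474609375, 0.027974721908569335, 0.027799083709716798, 72.51190948486328)
top
```

View pics/z18.png

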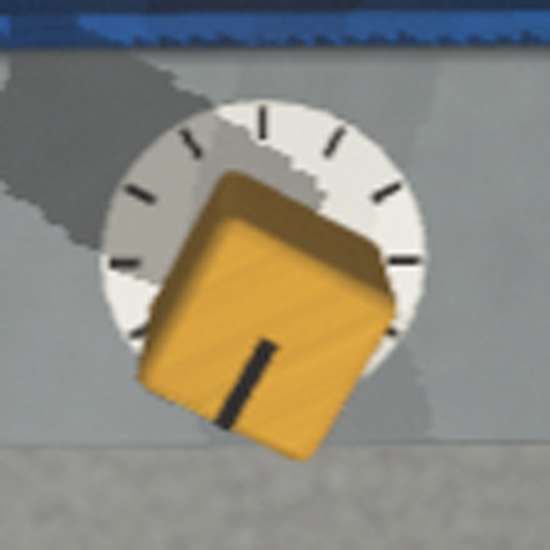

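```bash
python3 - <<'E'
from h import *
c=cam("wrist"); print(back(c,[(283.6,218.4)],.109))
s=cam("side","side8");t=cam("top","top8")
a=s["color"][280:320,320:365]; cv2.imwrite("pics/z19.png",cv2.resize(a,None,fx=10,fy=10,interpolation=cv2.INTER_CUBIC))
delta([.588,-.2832,.18],72.4)
E
```

```text
[[ 0.58747858 -0.28298738  0.109     ]]
shift cm [ 0.31 -0.01  7.55] rv [-1.000e-02 -0.000e+00  2.757e+01] q6 -2.378 t 48.45
```

Request:
move_arm(
  rows="0.3 0 1.5 0 0 7 0.75;0 0 2 0 0 7 0.75;0 0 2 0 0 7 0.75;0 0 2 0 0 6.6 0.75;0 0 0 0 0 0 0.75;0 0 0 0 0 0 0.75",
)

```text
time_s: 49.05
eef_pos: [0.5886, -0.2832, 0.1808]
eef_rot: [-0.0, 0.806, 0.592, -0.0]
wrist_force: [0.7, 0.0, 1.0]
opening: 0.751
```

```bash
python3 - <<'E'
from h import *
stat(); c=cam("wrist","w20"); delta([.588,-.2834,.15],72.4)
E
```

```text
t 49.05 p [ 0.5886 -0.2832  0.1808] yaw 72.58 zax [-4.e-04  2.e-04 -1.e+00] q [-0.63  0.47  1.49 -0.    1.18 -1.9 ] F [0.7 0.  1. ] T [-0.02 -0.04 -0.04] op 0.751
shift cm [-0.02 -0.11  3.17] rv [0.08 0.03 0.16] q6 -1.896 t 49.1
```

View pics/w20.png

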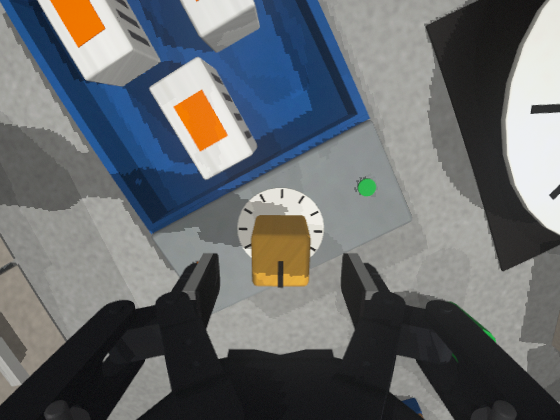

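Aligned. Descend and close.

Request:
move_arm(
  rows="0 -0.1 1 0 0 0 0.75;0 0 1.2 0 0 0 0.75;0 0 0.8 0 0 0 0.75;0 0 0 0 0 0 0.75;0 0 0 0 0 0 0;0 0 0 0 0 0 0;0 0 0 0 0 0 0;0 0 0 0 0 0 0;0 0 0 0 0 0 0;0 0 0 0 0 0 0",
)

```text
time_s: 50.1
eef_pos: [0.5882, -0.2829, 0.1511]
eef_rot: [0.0, 0.807, 0.591, 0.0]
wrist_force: [-0.1, 1.5, 3.3]
opening: 0.363
```

```bash
python3 - <<'E'
from h import *
stat()
E
```

```text
t 50.1 p [ 0.5882 -0.2829  0.1511] yaw 72.42 zax [ 8.e-04 -6.e-04 -1.e+00] q [-0.63  0.51  1.51 -0.    1.13 -1.89] F [-0.1  1.5  3.3] T [ 0.01  0.12 -0.09] op 0.363
```

Request:
move_arm(
  rows="0 0 0 0 0 6 0;0 0 0 0 0 7 0;0 0 0 0 0 7 0;0 0 0 0 0 7 0;0 0 0 0 0 7 0;0 0 0 0 0 7 0;0 0 0 0 0 7 0",
)

```text
time_s: 50.8
eef_pos: [0.588, -0.2831, 0.1511]
eef_rot: [0.001, 0.978, 0.209, -0.0]
wrist_force: [-1.8, -0.8, 3.5]
opening: 0.367
```

```bash
python3 - <<'E'
from h import *
stat(); cam("wrist","w21")
E
```

```text
t 50.8 p [ 0.588  -0.2831  0.1511] yaw 24.17 zax [ 2.0e-04 -1.1e-03 -1.0e+00] q [-0.63  0.51  1.51 -0.    1.13 -1.05] F [-1.8 -0.8  3.5] T [-0.15  0.33  0.14] op 0.367
```

View pics/w21.png

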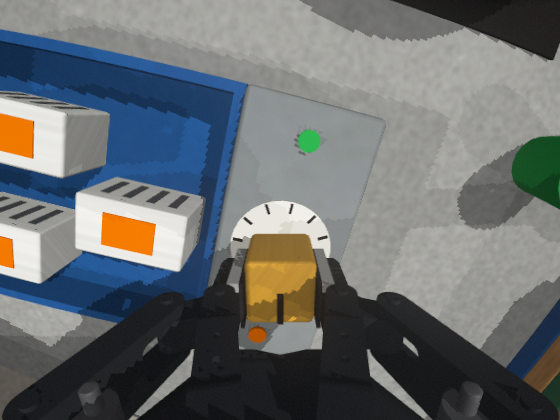

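Request:
move_arm(
  rows="0 0 0 0 0 8 0;0 0 0 0 0 8 0;0 0 0 0 0 8 0;0 0 0 0 0 8 0;0 0 0 0 0 8 0;0 0 0 0 0 8 0;0 0 0 0 0 8 0;0 0 0 0 0 8 0;0 0 0 0 0 8 0;0 0 0 0 0 8 0;0 0 0 0 0 8 0;0 0 0 0 0 8 0;0 0 0 0 0 8 0;0 0 0 0 0 8 0",
)

```text
time_s: 52.25
eef_pos: [0.5875, -0.2828, 0.1511]
eef_rot: [0.0, 0.721, -0.693, -0.0]
wrist_force: [-4.3, 0.7, 6.6]
opening: 0.362
```

Request:
move_arm(
  rows="0 0 0 0 0 8 0;0 0 0 0 0 8 0;0 0 0 0 0 8 0;0 0 0 0 0 8 0;0 0 0 0 0 8 0;0 0 0 0 0 8 0;0 0 0 0 0 8 0;0 0 0 0 0 8 0;0 0 0 0 0 8 0;0 0 0 0 0 8 0;0 0 0 0 0 8 0;0 0 0 0 0 8 0;0 0 0 0 0 8 0;0 0 0 0 0 6 0;0 0 0 0 0 0 0",
)

```text
time_s: 53.75
eef_pos: [0.5879, -0.2824, 0.1511]
eef_rot: [-0.0, 0.153, 0.988, 0.0]
wrist_force: [-1.7, 2.7, 6.0]
opening: 0.364
```

```bash
python3 - <<'E'
from h import *
stat(); cam("wrist","w22")
E
```

```text
t 53.75 p [ 0.5879 -0.2824  0.1511] yaw 162.4 zax [ 0.e+00  3.e-04 -1.e+00] q [-0.63  0.51  1.51  0.    1.13  2.82] F [-1.7  2.7  6. ] T [ 0.3   0.37 -0.13] op 0.364
```

View pics/w22.png

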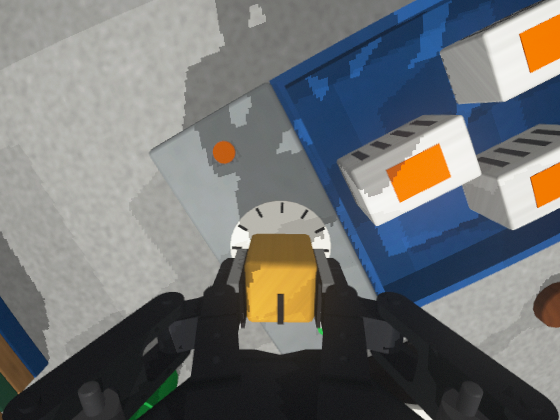

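Request:
move_arm(
  rows="0 0 0 0 0 0 0.75;0 0 0 0 0 0 0.75;0 0 0 0 0 0 0.75;0 0 0 0 0 -8.2 0.75;0 0 0 0 0 -8.2 0.75;0 0 0 0 0 -8.2 0.75;0 0 0 0 0 -8.2 0.75;0 0 0 0 0 -8.2 0.75;0 0 0 0 0 -8.2 0.75;0 0 0 0 0 -8.2 0.75;0 0 0 0 0 -8.2 0.75;0 0 0 0 0 -8.2 0.75;0 0 0 0 0 -8.2 0.75;0 0 0 0 0 -8 0.75;0 0 0 0 0 0 0.75",
)

```text
time_s: 55.3
eef_pos: [0.5878, -0.2827, 0.1503]
eef_rot: [-0.0, -0.591, 0.806, 0.0]
wrist_force: [0.3, -1.1, -0.3]
opening: 0.75
```

```bash
python3 - <<'E'
from h import *
stat(); cam("wrist","w23")
E
```

```text
t 55.3 p [ 0.5878 -0.2827  0.1503] yaw -107.48 zax [-2.e-04  2.e-04 -1.e+00] q [-0.63  0.51  1.51  0.    1.13  1.25] F [ 0.3 -1.1 -0.3] T [-0.01 -0.11  0.04] op 0.75
```

View pics/w23.png

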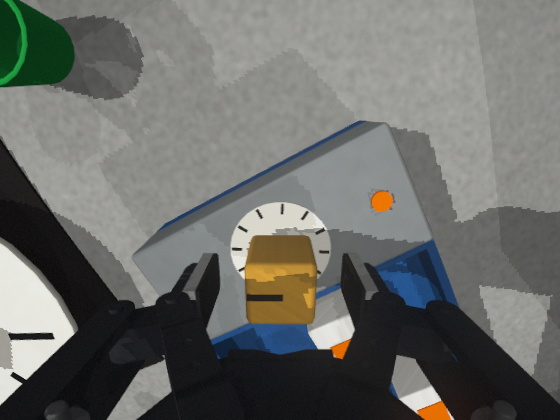

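Request:
move_arm(
  rows="0 0 0 0 0 0 0;0 0 0 0 0 0 0;0 0 0 0 0 0 0;0 0 0 0 0 0 0;0 0 0 0 0 0 0;0 0 0 0 0 0 0;0 0 0 0 0 6 0;0 0 0 0 0 7 0;0 0 0 0 0 7 0;0 0 0 0 0 7 0;0 0 0 0 0 7 0;0 0 0 0 0 7 0;0 0 0 0 0 7 0;0 0 0 0 0 6 0;0 0 0 0 0 0 0",
)

```text
time_s: 56.85
eef_pos: [0.5878, -0.2828, 0.1506]
eef_rot: [-0.0, -0.16, 0.987, -0.0]
wrist_force: [-1.7, -0.5, 3.2]
opening: 0.363
```

```bash
python3 - <<'E'
from h import *
stat(); print(ctrl.get_obs()["joint_efforts"])
E
```

```text
t 56.85 p [ 0.5878 -0.2828  0.1506] yaw -161.63 zax [-1.e-04 -3.e-04 -1.e+00] q [-0.63  0.51  1.51 -0.    1.13  2.19] F [-1.7 -0.5  3.2] T [-0.06  0.29 -0.08] op 0.363
[  0.87914983 -55.0211978  -30.70783496   0.31821325  -0.36356832
   0.99382862]
```

Request:
move_arm(
  rows="0 0 0 0 0 3 0;0 0 0 0 0 0 0",
)

```text
time_s: 57.05
eef_pos: [0.5878, -0.2828, 0.1506]
eef_rot: [-0.0, -0.135, 0.991, -0.0]
wrist_force: [-2.9, -0.1, 2.8]
opening: 0.365
```

```bash
python3 - <<'E'
from h import *
stat(); print(ctrl.get_obs()["joint_efforts"])
E
```

```text
t 57.05 p [ 0.5878 -0.2828  0.1506] yaw -164.46 zax [-1.e-04 -2.e-04 -1.e+00] q [-0.63  0.51  1.51 -0.    1.13  2.24] F [-2.9 -0.1  2.8] T [-0.08  0.34 -0.01] op 0.365
[  0.98155372 -54.85008001 -30.65621138   0.37879139  -0.40645799
   0.38521528]
```

Request:
move_arm(
  rows="0 0 0 0 0 3 0;0 0 0 0 0 0 0",
)

```text
time_s: 57.25
eef_pos: [0.5878, -0.2828, 0.1506]
eef_rot: [-0.0, -0.109, 0.994, -0.0]
wrist_force: [-2.3, -0.9, 2.6]
opening: 0.363
```

```bash
python3 - <<'E'
from h import *
stat(); print(ctrl.get_obs()["joint_efforts"])
E
```

```text
t 57.25 p [ 0.5878 -0.2828  0.1506] yaw -167.46 zax [-1.e-04 -2.e-04 -1.e+00] q [-0.63  0.51  1.51 -0.    1.13  2.29] F [-2.3 -0.9  2.6] T [-0.09  0.38 -0.06] op 0.363
[  1.0883671  -54.6785295  -30.60608983   0.43823549  -0.4496634
   0.38125679]
```

Request:
move_arm(
  rows="0 0 0 0 0 2 0;0 0 0 0 0 2 0;0 0 0 0 0 0 0",
)

```text
time_s: 57.55
eef_pos: [0.5878, -0.2828, 0.1506]
eef_rot: [-0.0, -0.076, 0.997, -0.0]
wrist_force: [-2.8, -0.7, 3.0]
opening: 0.365
```

```bash
python3 - <<'E'
from h import *
stat(); print(ctrl.get_obs()["joint_efforts"])
E
```

```text
t 57.55 p [ 0.5878 -0.2828  0.1506] yaw -171.33 zax [-3.e-04 -7.e-04 -1.e+00] q [-0.63  0.51  1.51 -0.    1.13  2.36] F [-2.8 -0.7  3. ] T [-0.09  0.35  0.92] op 0.365
[  0.22718749 -54.54694033 -30.515306     0.97634554  -0.43430172
   1.29530847]
```

Request:
move_arm(
  rows="0 0 0 0 0 2 0;0 0 0 0 0 2 0;0 0 0 0 0 0 0",
)

```text
time_s: 57.85
eef_pos: [0.588, -0.2834, 0.1507]
eef_rot: [-0.0, -0.042, 0.999, -0.001]
wrist_force: [-2.2, -4.1, 2.5]
opening: 0.365
```

```bash
python3 - <<'E'
from h import *
stat(); print(ctrl.get_obs()["joint_efforts"]); cam("wrist","w24")
E
```

```text
t 57.85 p [ 0.588  -0.2834  0.1507] yaw -175.23 zax [-2.0e-04 -2.6e-03 -1.0e+00] q [-0.63  0.51  1.51 -0.    1.12  2.43] F [-2.2 -4.1  2.5] T [-0.81  0.36  2.34] op 0.365
[  0.96576925 -54.83596802 -29.62105036   2.44572803   0.29833582
   2.73066446]
```

View pics/w24.png

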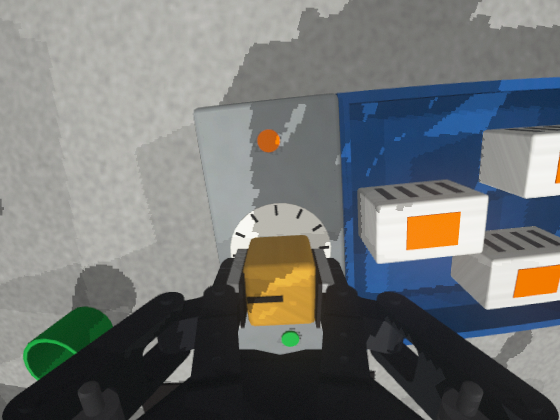

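Request:
move_arm(
  rows="0 0 0 0 0 0 0.75;0 0 0 0 0 0 0.75;0 0 0 0 0 0 0.75;0 0 -1 0 0 0 0.75;0 0 -3 0 0 0 0.75;0 0 -4 0 0 0 0.75;0 0 -3 0 0 0 0.75;0 0 -1 0 0 0 0.75;0 0 0 0 0 0 0.75",
)

```text
time_s: 58.8
eef_pos: [0.5887, -0.2831, 0.2731]
eef_rot: [0.002, -0.039, 0.999, -0.001]
wrist_force: [-0.8, 0.3, -0.9]
opening: 0.746
```

```bash
python3 - <<'E'
from h import *
stat(); c=cam("wrist","w25")
im=c["color"].astype(int); b,g,r=im[...,0],im[...,1],im[...,2]
m=(r>120)&(r>b*1.8)&(g>b*1.3)&(r<g*1.8)
nn,lab,st,cen=cv2.connectedComponentsWithStats(m.astype(np.uint8))
for i in range(1,nn):
    if st[i,4]>100: print(cen[i],st[i],np.round(rectfit(c,lab==i,.109),4))
E
```

```text
t 58.8 p [ 0.5887 -0.2831  0.2731] yaw -175.58 zax [ 0.0037 -0.0024 -1.    ] q [-0.63  0.37  1.43  0.    1.33  2.43] F [-0.8  0.3 -0.9] T [ 0.04 -0.01  0.04] op 0.746
[282.13511327 210.38430421] [ 262  192   40   38 1236] [ 0.5881 -0.2836  0.0311  0.0312  9.5228]
```

View pics/w25.png

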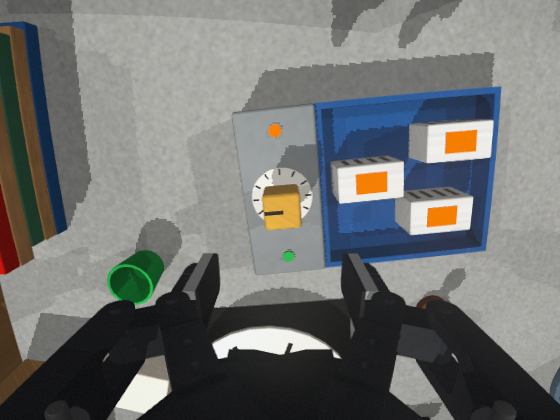

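Request:
move_arm(
  rows="2 0 -1 0 0 0 0.75;4 0 -1 0 0 0 0.75;4.5 0 0 0 0 0 0.75;4.5 0 0 0 0 0 0.75;3 0 0 0 0 0 0.75;0 0 0 0 0 0 0.75;0 0 0 0 0 0 0.75",
)

```text
time_s: 59.55
eef_pos: [0.4077, -0.2962, 0.289]
eef_rot: [-0.001, -0.038, 0.999, 0.001]
wrist_force: [1.2, -0.7, 0.0]
opening: 0.749
```

```bash
python3 - <<'E'
from h import *
stat(); c=cam("top","top9"); oranges(c,.069,30)
for d in ctrl.trace("top","cover"): print(d["confidence"],circfit(c,d["region"],.043))
cam("side","side9")
E
```

```text
t 59.55 p [ 0.4077 -0.2962  0.289 ] yaw -175.66 zax [-0.0013  0.0021 -1.    ] q [-0.86  0.04  1.8   0.    1.31  2.2 ] F [ 1.2 -0.7  0. ] T [-0.   -0.01  0.08] op 0.749
orange [396. 239.] 69 [ 0.5039 -0.3075  0.0286  0.0189  9.4443]
orange [386. 266.] 66 [ 0.4268 -0.2796  0.0283  0.0178 11.5937]
0.71 [0.57958292 0.00301416 0.11242457]
```

View pics/top9.png

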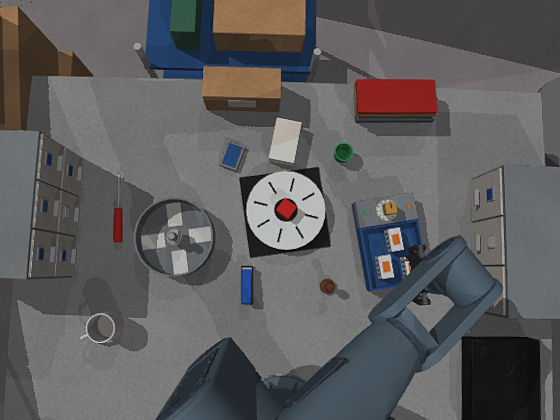

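View pics/side9.png

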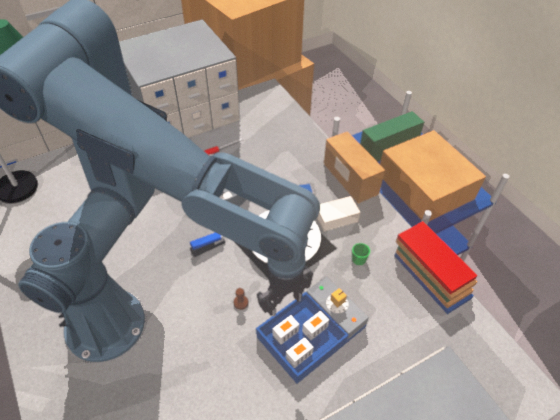

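```bash
python3 - <<'E'
from bench import ctrl
print(ctrl.hand_in())
E
```

```text
the job is handed in; nothing more can be done
None
```

The job is done and handed in at about 60 s of the 210 s allowed; no verdict was reported.

- **Cover:** I unscrewed it clockwise in two gripped turns (320° and 160°) and set it on its skirt on the mat. The last picture puts its centre at (0.580, 0.003), against about (0.581, 0.006) measured for the green spot, so it is 3–4 mm off centre.
- **Cartridges:** Three were present. One lay crosswise in the tub, so I gripped it by its ends. All three now lie flat and apart in the tray, and the last top view shows the tub empty. That view showed only two of the three clearly, because the arm hid the third. The side camera and the wrist picture just before it show all three.
- **Timer key:** I wound it clockwise only after the cartridges were in, in two turns of 270° and about 65°. The wrist moment rose from about 0 to 2.3 N m at the stop. After release the head's faces stand at 9.5°, against about 9.2° expected for fully wound, if zero points straight at the timer.
- **Other objects:** I saw no bystander moved in the top and side pictures. I did not measure each one again.

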